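# Hang the lift-off door back on the irrigation valve cabinet

### The job

The valve cabinet is serviced and its green door can go back on. First take the white feed bottle with the red cap out of the door's way and stand it upright in the grey carrier tray beside the blue bottle; then hang the door by lowering both its hinge sockets gently on to the cabinet's two upright pins until it rests fully down, and swing it shut. Do not drop the bottle or the door, and leave everything else on the bench where it stands.

Things in the scene. Friction and masses are not known exactly. Their poses are not given: they have to be found in the camera images.
- cabinet: Grey steel valve cabinet, fixed to the bench: 110 deep (its x), 180 wide (its y), 20 to 220 mm above the bench. Origin: centre of its underside, on the bench. Its open front (valves and gauge inside) faces its own -x, front plane at x = -55 mm. Both hinge pins stand outside its right front edge, at x = -72, y = -104 mm. Pipe stubs stick out 36 mm from its +y side wall.
- pin_low (a point): Lower hinge pin: centre of the flat shoulder (20 mm diameter, 45 mm above the bench) from which the pin stands up. Pin 10 mm diameter, 26 mm tall, its upper 8 mm tapering to 4 mm diameter. A steel arm below the shoulder carries it from the cabinet's side. Same axes as the cabinet.
- pin_up (a point): Upper hinge pin, identical, exactly above the lower one: its shoulder is 160 mm above the bench and the steel under it begins at 142 mm. As the pins are in line, the door's lower socket has to come in from the side, between the lower pin's tip (71 mm) and that, before it goes down.
- door_center (a point): Centre (half-way up) of the loose green door panel: 28 thick (its x), 180 wide (its y), 190 high (z), 0.4 to 0.75 kg. It starts upright on its lower edge on the bench. Outer face -x, inner metal-lined face +x, free edge +y, hinge edge -y. Grip it across its thickness at the top edge. Hung and shut, its axes are parallel to the cabinet's, its centre at x = -72, y = 0, z = 120 mm of the cabinet.
- latch (a point): Black latch on the door's outer face, half-way up near the free edge: the point on the face at its middle, at x = -14, y = 66 mm in the door's frame, axes as the door's. It sticks out 18 mm and is 30 mm tall. The hung door swings open by turning anticlockwise seen from above (positive yaw) about the pins, stays at the angle where it is left and moves with under 2 N of push.
- socket_low (a point): Lower hinge socket of the door: centre of the lower mouth of an upright steel tube open at both ends, 20 mm outside and 13 mm inside diameter, 30 mm tall, at x = 0, y = -104 mm in the door's frame, its mouth 20 mm above the door's lower edge. Fully down, this point lies on pin_low.
- socket_up (a point): Upper hinge socket, identical, 115 mm above the lower one. Fully down, this point lies on pin_up.
- feed_center (a point): Centre (half-way up) of the white feed bottle with a red screw cap and a green band, in the door's way before the cabinet: 60 mm diameter, 170 mm tall, round; the cap is 36 mm diameter and covers the top 28 mm. 0.25 to 0.55 kg.
- tray: Grey open carrier tray, fixed to the bench: 92 (its x) by 218 (its y) mm outside, 60 high, walls and floor 4 mm; origin at the centre of its underside on the bench. The blue bottle stands in it somewhere along its y; on one side of that there is room for another bottle.
- spare_center (a point): Centre of the blue bottle with white cap in the tray, same size as the feed bottle (60 mm diameter, 170 mm tall). Leave it in place.
- pots_center (a point): Centre of a nest of two upright terracotta pots, 90 mm diameter, 100 mm tall. Bystander.
- can_center (a point): Centre of a yellow spray can with red cap, upright, 52 mm diameter, 140 mm tall. Bystander.
- filter_center (a point): Centre of an orange and black filter cartridge, upright, 60 mm diameter, 120 mm tall. Bystander.
- wrench_center (a point): Middle of a steel spanner lying flat on top of the cabinet, 160 mm long (its x), 38 mm wide, 8 mm thick. Bystander.
- trowel_center (a point): Middle of a hand trowel lying on the bench along its x, 200 mm long, 55 mm wide, 32 mm high. Bystander.
Mind the look-alikes: they are no part of the job. Leave any pink look-alike of the part that bears feed_center alone.

How it is judged (in metres and radians):
On the way, in this order (a step that is already met when the one before it is completed fails the run):
1. the white feed bottle stands upright in the tray, let go (x of feed_center in the frame of tray between -0.02 and 0.02 m and y of feed_center in the frame of tray between -0.085 and 0.085 m and z of feed_center in the frame of tray between 0.079 and 0.099 m and angle between feed_center's own z axis and vertical below 0.12 rad and contact force between the fingers and feed below 0.1 N), for 0.2 s.
2. the door rests fully down on both hinge pins (distance between socket_low and pin_low below 0.006 m and distance between socket_up and pin_up below 0.006 m), for 0.2 s.
At the end, for the whole second after the job is handed in: The white feed bottle stands upright (within 7 degrees) on the floor of the tray, let go; both door sockets sit fully down on their pins (mouth within 6 mm of the shoulder's centre); the door is shut (within 4 degrees of parallel to the cabinet's front, lying over the opening), upright and at rest (all of step 1 and all of step 2 and angle between the y axis of door_center and the y axis of cabinet, either way round below 0.07 rad and y of door_center in the frame of cabinet above -0.05 m and angle between door_center's own z axis and vertical below 0.06 rad and linear speed of each of door, feed below 0.02 m/s and angular speed of door below 0.1 rad/s); the robot touches nothing.
It fails at once if another thing on the bench (blue bottle, pots, can, filter, spanner, trowel) is moved more than 30 mm or knocked over (distance of any of spare_center, pots_center, can_center, filter_center, wrench_center, trowel_center from where it was at the start of the episode above 0.03 m or angle between any of spare_center, pots_center, can_center, filter_center's own z axis and vertical above 0.5 rad).
It fails at once if the door falls: it moves faster than 0.45 m/s with no finger on it (a drop of 10 mm or more) (contact force between the fingers and door below 0.1 N and linear speed of door above 0.45 m/s).
It fails at once if the feed bottle is dropped: it moves faster than 0.5 m/s with no finger on it (contact force between the fingers and feed below 0.1 N and linear speed of feed above 0.5 m/s).
It fails at once if the feed bottle or the door is knocked over (angle between any of feed_center, door_center's own z axis and vertical above 0.8 rad).
It also fails if it takes over 72 s, if anything falls off the work surface, if the arm or the gripper's body presses on something with over 40 N, if the wrist force passes 120 N, or if a joint passes its speed limit or range.

### The arm

A 6-joint arm with a two-finger parallel gripper is mounted at the origin on the work surface. World frame = base frame: x ahead of the robot, y to its left, z up, the work surface at z = 0. Lengths are in m, angles in degrees, forces in N, time in s.
With the tool pointing down it reaches from about 0.3 to 0.75 m from the base axis. Payload 8.5 kg.
Tool frame: the origin (TCP) lies between the finger pads; the fingertips stand ahead of it and the grasp point (between the pads) lies 8 mm behind it (env.tcp_to_tips is the z of the fingertips in the tool frame, in m); z points along the fingers, x is the direction in which the jaws open and shut, and the axes are right-handed (so a half turn about z gives the same grasp; the last joint's range is limited). The gripper opens to 85 mm and grips with 20 to 120 N. Pads are 22 mm wide; open, the fingers measure 114 mm over their backs; the gripper's body (76 mm by 85 mm) begins 54 mm behind the grasp point. The pads swing forward as they close: fully open they stand 13 mm farther back than shut.
Start: joints at [-83.153, 21.807, 74.336, -0, 83.858, -12.336], TCP at [0.181, -0.519, 0.242] pointing down, gripper open.
Joint ranges: [-178.18, 178.18], [-50.72, 133.34], [12.68, 142.11], [-81.47, 261.47], [9.98, 163.14], [-165.26, 165.26]. Speed limits (degrees/s): [136.94, 136.94, 180, 180, 180, 180].

### API

Orientations are given as a 3x3 rotation matrix whose columns are the frame's x, y, z axes.
In Python, from rig import observe, viewer, env gives the robot as it stands.
- The arm moves only by the tool jog_arm, never from a script. Its arguments are lists of equal length, an entry for each row: "dr": the turn, a rotation vector about the tool's x, y, z in rad, a list of three; "slide": the shift along the tool's x, y, z in m, a list of three; "gripper": the opening, from -1 (shut) to 1 (fully open), so that 0 is half open. In form: {"dr": [[rx, ry, rz], ...], "slide": [[dx, dy, dz], ...], "gripper": [gripper, ...]}. A call has exactly 10 rows; each row shifts and turns the commanded pose from where the row before left it, along the tool's axes as they then stand; what a row does not reach is not made up. A row lasts 1/10 s, in which the tool goes at most 50 mm and 8.59 degrees, less where a joint would pass 70% of its speed; a pose out of reach is approached as far as the arm can. A call is refused whole if a number of a shift passes 0.05 or a number of a turn 0.15, either way. A call with a gripper value outside its range is refused whole. The fingers move at their own pace and stop on an object; "force" is the grip in N (left out, the last holds). Time passes only in rows, so rows that do not move let the fingers close, or fill a call up. It gives the time, the measured TCP pose, the force and the opening at its end, in the units of the state.
- observe(): the state, without advancing time (a new reading comes with each control period).
- viewer.get_image(name): name is "side" or "top"; returns a dict with "pixels" (480x640x3 uint8, blue, green, red), "camera_matrix" (3x3 intrinsics, pixels), "R" (3x3) and "t" (3): a world point X has camera coordinates R X + t. Camera axes: x right, y down, z forward; pixel columns grow to the right and rows downward; lengths in m; the calibration is good to about 2 mm. A picture is of the moment at which its call begins. There is no depth.
- env.close_job(): hands the job in, once; it reports no verdict.
The state is a dict: "time_s": time; "q": joint angles; "qvel": joint speeds; "joint_efforts": joint torques, N m; "position": TCP position; "tool_rot": TCP orientation; "ft_force": force on the tool from outside, world axes, zero at the start; "wrist_torque": the same for the moment, N m; "grip_width": finger opening in m.
Only numpy, scipy, OpenCV 4.12 (cv2) and the standard library are available. Lean on these libraries where they do the work, as an engineer would, in place of code of your own. Each camera call takes 0.05 s, during which the arm holds its last target.

## Working session

There is one attempt and no reset: what is moved stays moved. The work goes in short steps, Python scripts to look and compute and a tool call to move; the robot and the scene stay as the last step left them, time stands still between calls to the robot, and variables do not carry over. Pictures are saved under pics/ and viewed, and the job is handed in when it is done.

Besides the shell and the picture viewer there is one more tool, called after "Request:" as name(argument=value, ...), one argument or row to a line, values as JSON. jog_arm: Moves the arm, as the interface text tells. Its arguments: {"type":"object","properties":{"dr":{"type":"array","items":{"type":"array","items":{"type":"number"}}},"slide":{"type":"array","items":{"type":"array","items":{"type":"number"}}},"gripper":{"type":"array","items":{"type":"number"}},"force":{"type":"number"}},"required":["dr","slide","gripper"]}

```bash
ls; mkdir -p pics
python3 - <<'E'
from rig import observe, viewer, env
import cv2,numpy as np
s=observe();print(s)
print(env.tcp_to_tips)
for n in("side","top"):
    d=viewer.get_image(n);cv2.imwrite(f"pics/{n}0.png",d["pixels"]);print(n,d["camera_matrix"],d["R"],d["t"], -np.array(d["R"]).T@np.array(d["t"]))
E
```

```text
pics
{'time_s': 0.0, 'q': array([-8.31508531e+01,  2.18408705e+01,  7.43841663e+01, -2.25453857e-03,
        8.38587431e+01, -1.23369347e+01]), 'qvel': array([-0.02170029,  0.04391784,  0.04001891,  0.0158373 , -0.02055465,
       -0.00483274]), 'joint_efforts': array([-1.03833554e-03, -4.48464239e+01, -2.31279749e+01, -2.47694379e-04,
        4.81828116e-03,  1.16423675e-05]), 'position': array([ 0.18069455, -0.519176  ,  0.24171635]), 'tool_rot': array([[ 3.28641078e-01, -9.44454867e-01, -2.13223924e-04],
       [-9.44453798e-01, -3.28641033e-01,  1.44713430e-03],
       [-1.43682717e-03, -2.74207632e-04, -9.99998930e-01]]), 'ft_force': array([ 0.12766456,  0.06640626, -0.10832847]), 'wrist_torque': array([0.00321858, 0.00876522, 0.02442709]), 'grip_width': 0.0852810433720227}
0.011
side [[605.62723922   0.         309.9274047 ]
 [  0.         605.62723922 231.09209047]
 [  0.           0.           1.        ]] [[ 0.99924242 -0.03850377  0.00566117]
 [-0.01836661 -0.59480771 -0.80365817]
 [ 0.03431117  0.80294536 -0.59506427]] [-0.55474649  0.11819117  1.43829593] [ 0.50714738 -1.10593186  0.95400434]
top [[573.44505295   0.         309.03824461]
 [  0.         573.44505295 247.833789  ]
 [  0.           0.           1.        ]] [[-1.31767592e-02 -9.99911488e-01 -1.84086173e-03]
 [-9.88280317e-01  1.33034476e-02 -1.52069171e-01]
 [ 1.52080201e-01 -1.84491427e-04 -9.88368139e-01]] [-0.02356708  0.57882761  1.41002338] [ 0.35729676 -0.03100526  1.48160064]
```

View pics/side0.png

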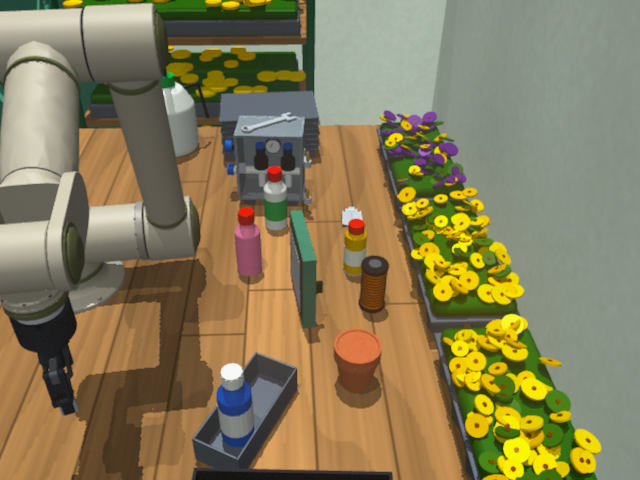

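View pics/top0.png

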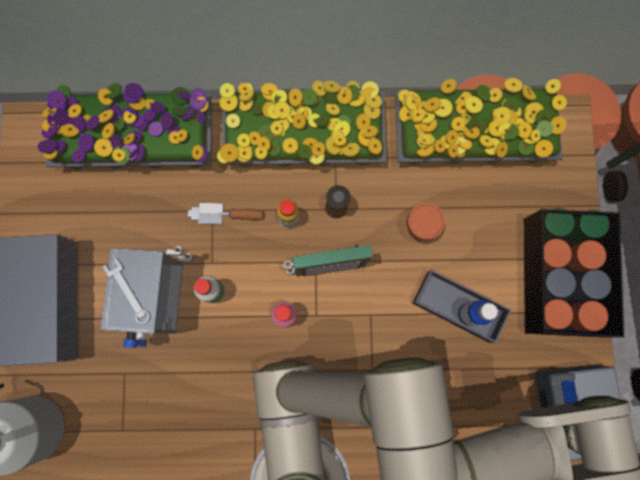

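```bash
cat > h.py <<'E'
from rig import observe, viewer, env
import cv2,numpy as np
def cam(n):
    d=viewer.get_image(n);return d["pixels"],np.array(d["camera_matrix"]),np.array(d["R"]),np.array(d["t"]).ravel()
def ray(c,u,v):
    _,K,R,t=c;C=-R.T@t;D=R.T@np.linalg.inv(K)@np.array([u,v,1.]);return C,D
def onz(c,u,v,z):
    C,D=ray(c,u,v);return C+D*(z-C[2])/D[2]
def proj(c,X):
    _,K,R,t=c;p=K@(R@np.array(X)+t);return p[:2]/p[2]
def tri(c1,p1,c2,p2):
    A=[];b=[]
    M=np.zeros((3,3));v=np.zeros(3);L=[]
    for c,p in((c1,p1),(c2,p2)):
        C,D=ray(c,*p);D=D/np.linalg.norm(D);P=np.eye(3)-np.outer(D,D);M+=P;v+=P@C;L.append((C,P))
    X=np.linalg.solve(M,v);return X,[np.linalg.norm(P@(X-C)) for C,P in L]
def crop(c,x0,y0,x1,y1,s,name):
    cv2.imwrite("pics/"+name,cv2.resize(c[0][y0:y1,x0:x1],None,fx=s,fy=s,interpolation=cv2.INTER_CUBIC))
E
python3 - <<'E'
from h import *
s=cam("side");t=cam("top")
crop(s,215,90,335,240,4,"c1.png")   # cabinet+feed
crop(s,220,190,340,340,4,"c1b.png")
crop(t,90,220,290,370,4,"c2.png")
crop(t,270,220,520,350,3,"c3.png")
E
```

```text
(no output)
```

View pics/c1.png

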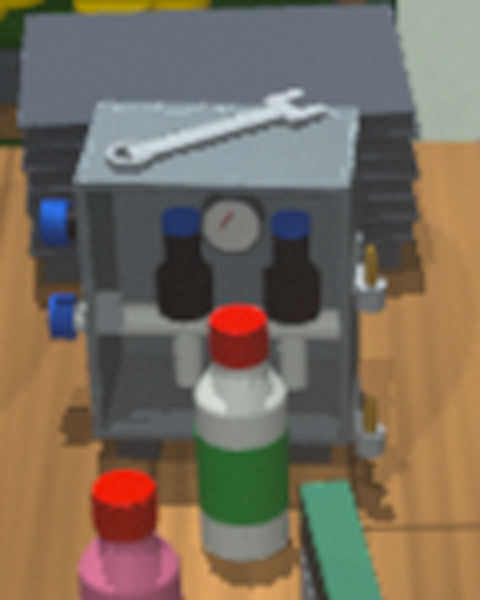

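View pics/c1b.png

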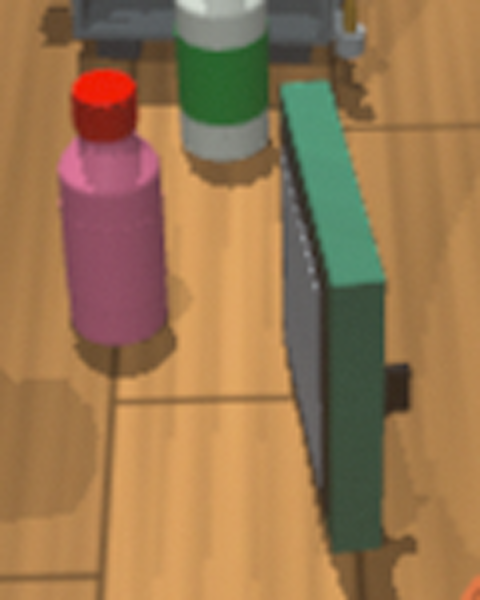

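View pics/c2.png

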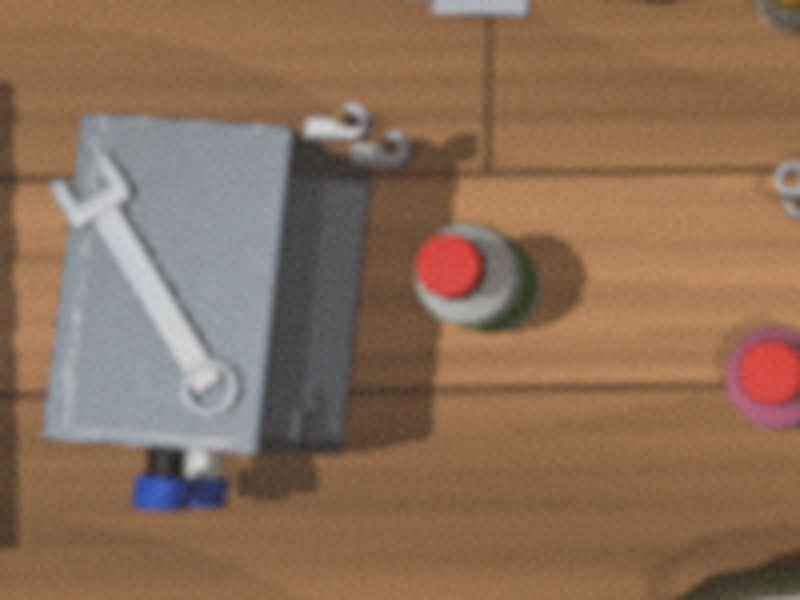

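View pics/c3.png

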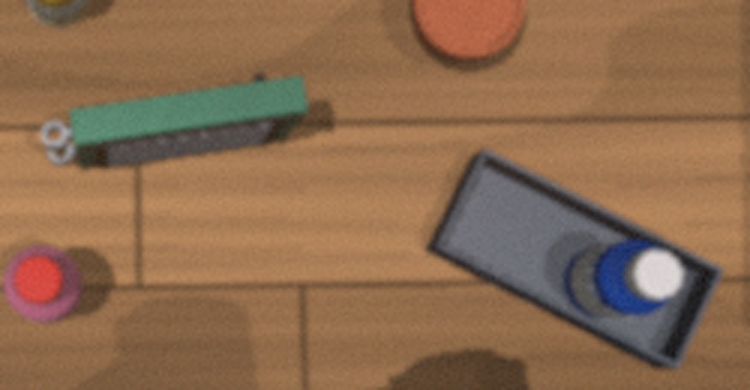

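Run:
```python
from h import *
s=cam("side");t=cam("top")
def red(c,x0,y0,x1,y1):
    im=c[0][y0:y1,x0:x1].astype(int);b,g,r=im[...,0],im[...,1],im[...,2]
    m=((r>150)&(g<90)&(b<90)).astype(np.uint8);ys,xs=np.nonzero(m);return xs.mean()+x0,ys.mean()+y0,m.sum()
f=red(t,190,270,230,305);print("feed cap top",f,onz(t,f[0],f[1],.168))
f=red(t,270,300,300,330);print("pink cap",onz(t,f[0],f[1],.168))
f2=red(s,260,160,290,190);print(f2,"side at z .155 mid",onz(s,f2[0],f2[1],.158))
im=t[0].astype(int);b,g,r=im[...,0],im[...,1],im[...,2]
m=((r>170)&(g>170)&(b>170)).astype(np.uint8);m[:, :470]=0;m[:290]=0;m[330:]=0;m[:,500:]=0
ys,xs=np.nonzero(m);print("blue cap",m.sum(),onz(t,xs.mean(),ys.mean(),.168))
# door top face green
hsv=cv2.cvtColor(t[0],cv2.COLOR_BGR2HSV)
m=cv2.inRange(hsv,(65,70,70),(95,255,255));m[:240]=0;m[280:]=0;m[:,:270]=0;m[:,390:]=0
cn=max(cv2.findContours(m,0,1)[0],key=cv2.contourArea);bx=cv2.boxPoints(cv2.minAreaRect(cn));print("door",bx)
P=np.array([onz(t,*p,.19)[:2] for p in bx]);print(P,P.mean(0),[np.linalg.norm(P[i]-P[i-1]) for i in range(4)])
e=[P[i]-P[i-1] for i in range(4)];L=max(e,key=np.linalg.norm);print("dir",np.degrees(np.arctan2(L[1],L[0])))
# tray corners by eye from c3 (scale3, offset 270,220)
q=np.array([[483,150],[720,270],[672,366],[430,248]])/3.+[270,220]
P=np.array([onz(t,*p,.06)[:2] for p in q]);print("tray",P,P.mean(0),[np.linalg.norm(P[i]-P[i-1]) for i in range(4)])
# cabinet top corners
q=np.array([[82,115],[293,130],[259,453],[42,437]])/4.+[90,220]
P=np.array([onz(t,*p,.22)[:2] for p in q]);print("cab",P,P.mean(0),[np.linalg.norm(P[i]-P[i-1]) for i in range(4)])
e=P[1]-P[2];print("front dir (cab -y)",e,np.degrees(np.arctan2(e[1],e[0])));e=P[0]-P[1];print("cab x",np.degrees(np.arctan2(e[1],e[0])))
crop(t,165,235,205,270,16,"pins_t.png");crop(s,295,145,315,210,10,"pins_s.png");crop(t,275,245,345,285,10,"dsk.png")
```

```text
feed cap top (np.float64(201.62702702702703), np.float64(285.76756756756754), np.uint64(185)) [0.47465935 0.21640972 0.168     ]
pink cap [0.41086671 0.03176239 0.168     ]
(np.float64(274.0108695652174), np.float64(169.42391304347825), np.uint64(92)) side at z .155 mid [0.47137697 0.23600882 0.158     ]
blue cap 180 [ 0.40831976 -0.43931466  0.168     ]
door [[293.6664  256.93143]
 [369.64102 245.7587 ]
 [371.23715 256.6122 ]
 [295.26254 267.78494]]
[[ 0.53558137  0.00397298]
 [ 0.55896157 -0.16945214]
 [ 0.53394553 -0.17234884]
 [ 0.51070163  0.00058095]] [ 0.53479753 -0.08431176] [np.float64(0.02510990093287082), np.float64(0.1749940099709437), np.float64(0.025183187952538644), np.float64(0.1744849276429197)]
dir -82.32199844947843
tray [[ 0.51605417 -0.33448671]
 [ 0.41430881 -0.52465354]
 [ 0.33702741 -0.48038988]
 [ 0.43549301 -0.2871584 ]] [ 0.42572085 -0.40667213] [np.float64(0.09343483290103242), np.float64(0.21567462658596903), np.float64(0.08906001623783173), np.float64(0.21687296627220168)]
cab [[0.55530596 0.41085565]
 [0.54528402 0.29313069]
 [0.36780682 0.30711349]
 [0.37799485 0.42565429]] [0.46159791 0.35918853] [np.float64(0.17792759437576078), np.float64(0.11815077890736392), np.float64(0.17802717014355593), np.float64(0.11897780721494691)]
front dir (cab -y) [ 0.17747719 -0.0139828 ] -4.504825678540501
cab x 85.13413398098942
```

View pics/pins_t.png

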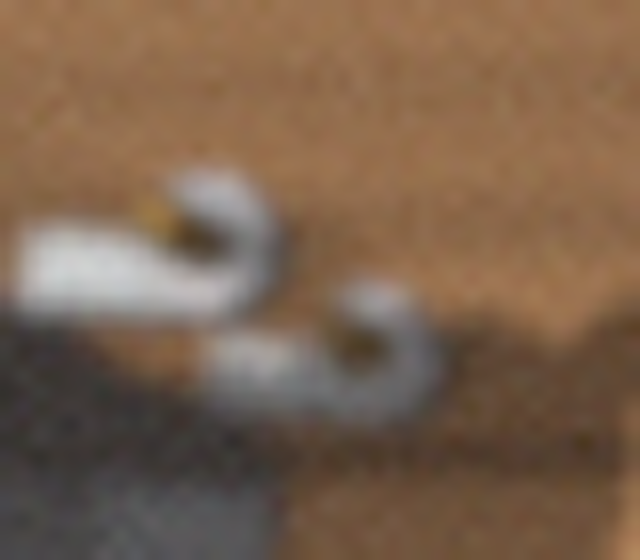

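View pics/pins_s.png

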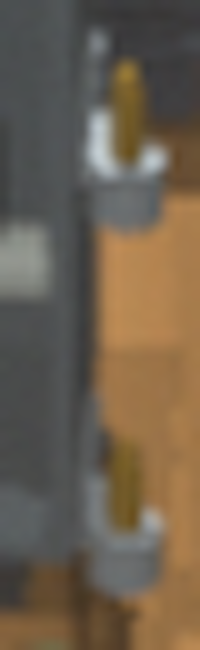

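View pics/dsk.png

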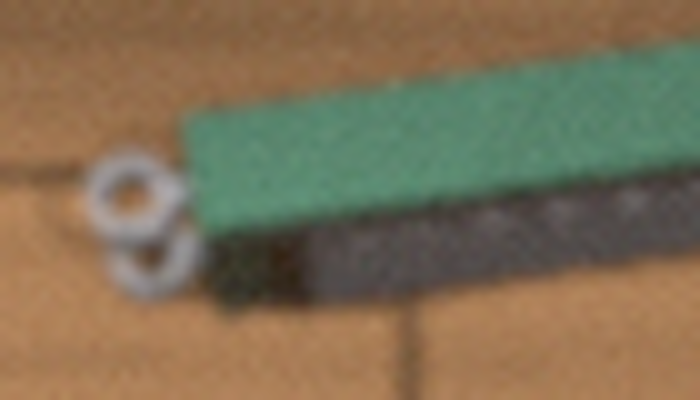

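Request:
jog_arm(
  dr=[
    [0, 0, -0.137],
    [0, 0, -0.137],
    [0, 0, -0.137],
    [0, 0, -0.137],
    [0, 0, -0.137],
    [0, 0, -0.137],
    [0, 0, -0.137],
    [0, 0, -0.137],
    [0, 0, -0.137],
    [0, 0, -0.137],
  ],
  slide=[
    [0, 0, -0.005],
    [0, 0, -0.005],
    [0, 0, -0.005],
    [0, 0, -0.005],
    [0, 0, -0.005],
    [0, 0, -0.005],
    [0, 0, -0.005],
    [0, 0, -0.005],
    [0, 0, -0.005],
    [0, 0, -0.005],
  ],
  gripper=[1, 1, 1, 1, 1, 1, 1, 1, 1, 1],
  force=60,
)

```text
time_s: 1.3
position: [0.1807, -0.5194, 0.2924]
tool_rot: [[0.99, 0.139, -0.0], [0.139, -0.99, 0.0], [0.0, -0.0, -1.0]]
ft_force: [0.3, -0.8, 0.6]
grip_width: 0.0855
```

```bash
cat >> h.py <<'E'
def delta(target):
    s=observe();R=np.array(s["tool_rot"]);p=np.array(s["position"])
    print("t",round(s["time_s"],2),"pos",p.round(4),"yaw",np.degrees(np.arctan2(R[1,0],R[0,0])).round(2),"zax",R[:,2].round(4),"q",s["q"].round(1),"F",s["ft_force"].round(2),"w",round(s["grip_width"],4))
    d=R.T@(np.array(target)-p);print("delta tool",d.round(4));return d
E
python3 - <<'E'
from h import *
delta((.4747,.2164,.29))
t=cam("top");s=cam("side")
# bystanders
for n,p,z in (("can",(287.5,208),.138),("trowel",(243,214),.02),("pots",(425,221),.1),("filter",(338,198),.12)): print(n,onz(t,*p,z).round(3))
for n,p,z in (("pinup sh",(179.2,250),.16),("pinlow sh",(188.6,256.7),.045)): print(n,onz(t,*p,z).round(4))
# cabinet prediction
c=np.array([.4616,.3592]);a=np.radians(85.3);x=np.array([np.cos(a),np.sin(a)]);y=np.array([-x[1],x[0]])
P=c-.072*x-.104*y;print("pin pred",P)
for z in(.16,.186,.045,.071):print(z,proj(t,[*P,z]).round(1),proj(s,[*P,z]).round(1))
# side view: pin tips (upper) crop (126,65)/10+(295,145)
for n,p,z in(("up tip",(307.6,151.5),.186),("low tip",(307.6,189),.071)): print(n,onz(s,*p,z).round(4))
E
```

```text
t 1.3 pos [ 0.1807 -0.5194  0.2924] yaw 8.0 zax [-0.e+00  3.e-04 -1.e+00] q [-83.2  20.1  68.7   0.   91.2 -91.2] F [ 0.28 -0.8   0.57] w 0.0855
delta tool [ 0.3935 -0.6877  0.0026]
can [0.661 0.019 0.138]
trowel [0.674 0.139 0.02 ]
pots [ 0.633 -0.317  0.1  ]
filter [ 0.689 -0.103  0.12 ]
pinup sh [0.5596 0.2715 0.16  ]
pinlow sh [0.5598 0.2737 0.045 ]
pin pred [0.55935072 0.2789205 ]
0.16 [176.  250.2] [307.8 159.9]
0.186 [173.4 248.5] [307.8 151.1]
0.045 [186.5 256.9] [307.6 196.6]
0.071 [184.3 255.5] [307.7 188.6]
up tip [0.5587 0.2768 0.186 ]
low tip [0.5591 0.2769 0.071 ]
```

Request:
jog_arm(
  dr=[
    [0, 0, 0],
    [0, 0, 0],
    [0, 0, 0],
    [0, 0, 0],
    [0, 0, 0],
    [0, 0, 0],
    [0, 0, 0],
    [0, 0, 0],
    [0, 0, 0],
    [0, 0, 0],
  ],
  slide=[
    [0.02, -0.034, 0],
    [0.02, -0.034, 0],
    [0.02, -0.034, 0],
    [0.02, -0.034, 0],
    [0.02, -0.034, 0],
    [0.02, -0.034, 0],
    [0.02, -0.034, 0],
    [0.02, -0.034, 0],
    [0.02, -0.034, 0],
    [0.02, -0.034, 0],
  ],
  gripper=[1, 1, 1, 1, 1, 1, 1, 1, 1, 1],
)

```text
time_s: 2.4
position: [0.3337, -0.1542, 0.2922]
tool_rot: [[0.992, 0.129, 0.0], [0.129, -0.992, -0.0], [0.0, 0.0, -1.0]]
ft_force: [0.2, -0.6, -1.3]
grip_width: 0.0853
```

Request:
jog_arm(
  dr=[
    [0, 0, 0],
    [0, 0, 0],
    [0, 0, 0],
    [0, 0, 0],
    [0, 0, 0],
    [0, 0, 0],
    [0, 0, 0],
    [0, 0, 0],
    [0, 0, 0],
    [0, 0, 0],
  ],
  slide=[
    [0.02, -0.034, 0],
    [0.02, -0.034, 0],
    [0.02, -0.034, 0],
    [0.02, -0.034, 0],
    [0.02, -0.034, 0],
    [0.02, -0.034, 0],
    [0.02, -0.034, 0],
    [0.02, -0.034, 0],
    [0.02, -0.034, 0],
    [0.02, -0.034, 0],
  ],
  gripper=[1, 1, 1, 1, 1, 1, 1, 1, 1, 1],
)

```text
time_s: 3.4
position: [0.4865, 0.2096, 0.292]
tool_rot: [[0.992, 0.13, -0.0], [0.13, -0.992, -0.0], [-0.0, 0.0, -1.0]]
ft_force: [1.3, -1.1, 0.1]
grip_width: 0.0854
```

Run:
```python
from h import *
delta((.4747,.2164,.146))
```

```text
t 3.4 pos [0.4865 0.2096 0.292 ] yaw 7.44 zax [-2.e-04 -1.e-04 -1.e+00] q [10.5 18.  71.9 -0.  90.1  3.1] F [ 1.32 -1.15  0.07] w 0.0854
delta tool [-0.0108 -0.0083  0.146 ]
```

Request:
jog_arm(
  dr=[
    [0, 0, 0],
    [0, 0, 0],
    [0, 0, 0],
    [0, 0, 0],
    [0, 0, 0],
    [0, 0, 0],
    [0, 0, 0],
    [0, 0, 0],
    [0, 0, 0],
    [0, 0, 0],
  ],
  slide=[
    [-0.0055, -0.004, 0.016],
    [-0.0055, -0.004, 0.02],
    [0, 0, 0.02],
    [0, 0, 0.02],
    [0, 0, 0.02],
    [0, 0, 0.02],
    [0, 0, 0.02],
    [0, 0, 0.01],
    [0, 0, 0],
    [0, 0, 0],
  ],
  gripper=[1, 1, 1, 1, 1, 1, 1, 1, 1, 1],
)

```text
time_s: 4.4
position: [0.4746, 0.2144, 0.1469]
tool_rot: [[0.991, 0.132, 0.001], [0.132, -0.991, 0.0], [0.001, -0.0, -1.0]]
ft_force: [-0.1, 0.6, 1.4]
grip_width: 0.0855
```

Run:
```python
from h import *
delta((.4747,.2164,.146))
s=cam("side");crop(s,225,110,345,240,5,"g1.png")
```

```text
t 4.4 pos [0.4746 0.2144 0.1469] yaw 7.61 zax [ 8.e-04  2.e-04 -1.e+00] q [11.3 24.2 87.7  0.  68.   3.7] F [-0.05  0.61  1.39] w 0.0855
delta tool [ 0.0003 -0.0019  0.0009]
```

View pics/g1.png

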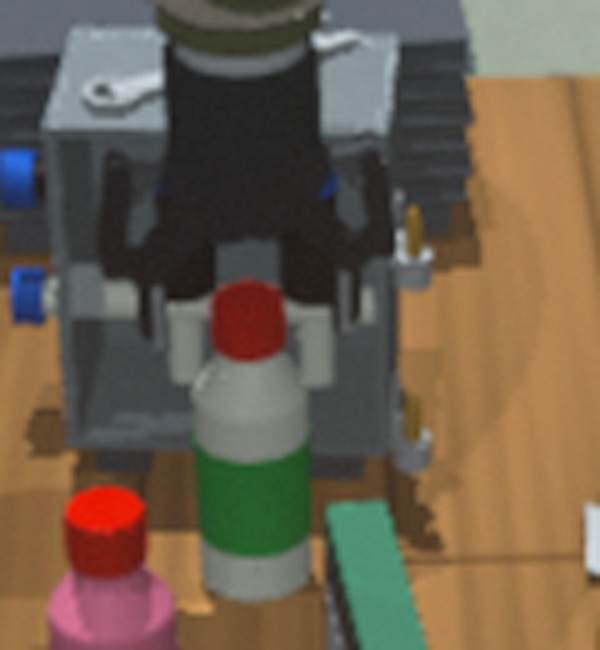

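Request:
jog_arm(
  dr=[
    [0, 0, 0],
    [0, 0, 0],
    [0, 0, 0],
    [0, 0, 0],
    [0, 0, 0],
    [0, 0, 0],
    [0, 0, 0],
    [0, 0, 0],
    [0, 0, 0],
    [0, 0, 0],
  ],
  slide=[
    [0, -0.002, 0],
    [0, 0, 0],
    [0, 0, 0],
    [0, 0, 0],
    [0, 0, 0],
    [0, 0, 0],
    [0, 0, 0],
    [0, 0, 0],
    [0, 0, 0],
    [0, 0, 0],
  ],
  gripper=[0.3, 0, -0.3, -0.5, -0.7, -1, -1, -1, -1, -1],
  force=60,
)

```text
time_s: 5.45
position: [0.4741, 0.2164, 0.1468]
tool_rot: [[0.991, 0.134, 0.001], [0.134, -0.991, 0.0], [0.001, -0.0, -1.0]]
ft_force: [-1.1, 0.2, 5.4]
grip_width: 0.0345
```

Request:
jog_arm(
  dr=[
    [0, 0, 0],
    [0, 0, 0],
    [0, 0, 0],
    [0, 0, 0],
    [0, 0, 0],
    [0, 0, 0],
    [0, 0, 0],
    [0, 0, 0],
    [0, 0, 0],
    [0, 0, 0],
  ],
  slide=[
    [0, 0, 0],
    [0, 0, -0.005],
    [0, 0, -0.01],
    [0, 0, -0.025],
    [0, 0, -0.03],
    [0, 0, -0.03],
    [0, 0, -0.03],
    [0, 0, -0.03],
    [0, 0, -0.03],
    [0, 0, -0.025],
  ],
  gripper=[-1, -1, -1, -1, -1, -1, -1, -1, -1, -1],
)

```text
time_s: 6.45
position: [0.4737, 0.2163, 0.3633]
tool_rot: [[0.991, 0.134, 0.001], [0.134, -0.991, 0.0], [0.001, -0.0, -1.0]]
ft_force: [-0.5, 0.7, -5.2]
grip_width: 0.0345
```

Run:
```python
from h import *
delta((.4493,-.3626,.37))
s=cam("side");crop(s,165,30,365,230,3,"g2.png")
```

```text
t 6.45 pos [0.4737 0.2163 0.3633] yaw 7.68 zax [ 7.e-04  1.e-04 -1.e+00] q [ 11.5  15.5  64.1  -0.  100.4   3.8] F [-0.53  0.71 -5.16] w 0.0345
delta tool [-0.1015  0.5704 -0.0068]
```

View pics/g2.png

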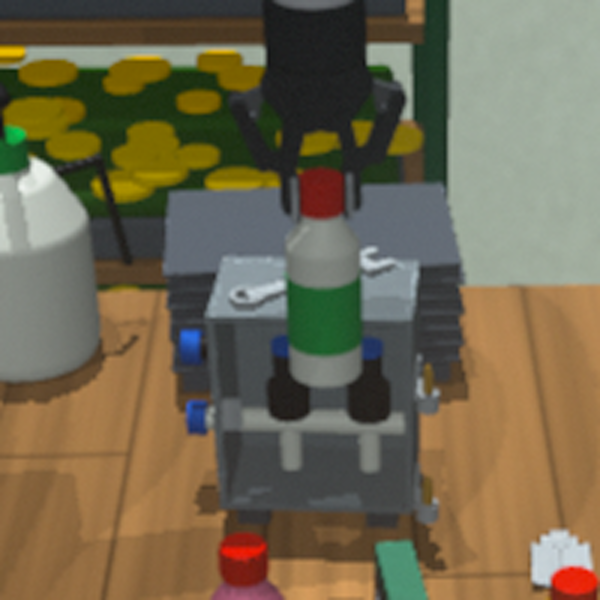

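Request:
jog_arm(
  dr=[
    [0, 0, 0],
    [0, 0, 0],
    [0, 0, 0],
    [0, 0, 0],
    [0, 0, 0],
    [0, 0, 0],
    [0, 0, 0],
    [0, 0, 0],
    [0, 0, 0],
    [0, 0, 0],
  ],
  slide=[
    [-0.002, 0.01, 0],
    [-0.004, 0.02, 0],
    [-0.005, 0.03, 0],
    [-0.005, 0.03, 0],
    [-0.006, 0.03, 0],
    [-0.006, 0.035, 0],
    [-0.006, 0.035, 0],
    [-0.006, 0.035, 0],
    [-0.006, 0.035, 0],
    [-0.006, 0.035, 0],
  ],
  gripper=[-1, -1, -1, -1, -1, -1, -1, -1, -1, -1],
)

```text
time_s: 7.5
position: [0.4607, -0.0847, 0.3594]
tool_rot: [[0.991, 0.133, -0.003], [0.133, -0.991, 0.001], [-0.003, -0.002, -1.0]]
ft_force: [1.0, 0.3, -4.9]
grip_width: 0.0348
```

Request:
jog_arm(
  dr=[
    [0, 0, 0],
    [0, 0, 0],
    [0, 0, 0],
    [0, 0, 0],
    [0, 0, 0],
    [0, 0, 0],
    [0, 0, 0],
    [0, 0, 0],
    [0, 0, 0],
    [0, 0, 0],
  ],
  slide=[
    [-0.006, 0.035, 0],
    [-0.006, 0.035, 0],
    [-0.006, 0.035, 0],
    [-0.006, 0.035, 0],
    [-0.006, 0.03, 0],
    [-0.006, 0.03, 0],
    [-0.006, 0.03, 0],
    [-0.004, 0.025, 0],
    [-0.003, 0.014, 0],
    [0, 0.005, 0],
  ],
  gripper=[-1, -1, -1, -1, -1, -1, -1, -1, -1, -1],
)

```text
time_s: 8.5
position: [0.4492, -0.3621, 0.3596]
tool_rot: [[0.991, 0.132, -0.002], [0.132, -0.991, 0.002], [-0.002, -0.003, -1.0]]
ft_force: [-0.4, 0.6, -5.1]
grip_width: 0.0348
```

Run:
```python
from h import *
delta((.4493,-.3626,.151))
```

```text
t 8.5 pos [ 0.4492 -0.3621  0.3596] yaw 7.59 zax [-0.0022  0.0024 -1.    ] q [-50.6  22.   55.2  -0.  103.1 -58.2] F [-0.43  0.62 -5.1 ] w 0.0348
delta tool [0.0004 0.001  0.2086]
```

Request:
jog_arm(
  dr=[
    [0, 0, 0],
    [0, 0, 0],
    [0, 0, 0],
    [0, 0, 0],
    [0, 0, 0],
    [0, 0, 0],
    [0, 0, 0],
    [0, 0, 0],
    [0, 0, 0],
    [0, 0, 0],
  ],
  slide=[
    [0, 0.001, 0.01],
    [0, 0, 0.015],
    [0, 0, 0.02],
    [0, 0, 0.02],
    [0, 0, 0.02],
    [0, 0, 0.015],
    [0, 0, 0.015],
    [0, 0, 0.01],
    [0, 0, 0.005],
    [0, 0, 0],
  ],
  gripper=[-1, -1, -1, -1, -1, -1, -1, -1, -1, -1],
)

```text
time_s: 9.5
position: [0.4501, -0.3614, 0.2309]
tool_rot: [[0.991, 0.134, -0.001], [0.134, -0.991, 0.001], [-0.0, -0.001, -1.0]]
ft_force: [-0.8, 0.4, -4.8]
grip_width: 0.0352
```

Run:
```python
from h import *
delta((.4493,-.3626,.151))
s=cam("side");crop(s,140,240,340,480,2.5,"g3.png");t=cam("top");crop(t,380,220,540,380,3,"g3t.png")
```

```text
t 9.5 pos [ 0.4501 -0.3614  0.2309] yaw 7.71 zax [-6.e-04  8.e-04 -1.e+00] q [-50.5  25.   71.    0.   84.  -58.2] F [-0.82  0.43 -4.85] w 0.0352
delta tool [-0.0009  0.0011  0.0799]
```

View pics/g3.png

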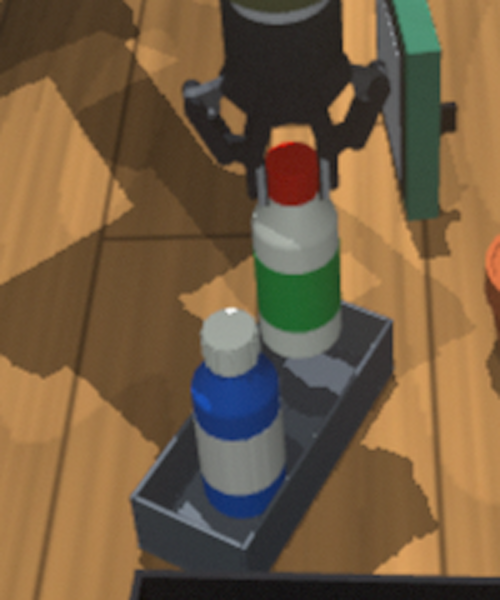

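View pics/g3t.png

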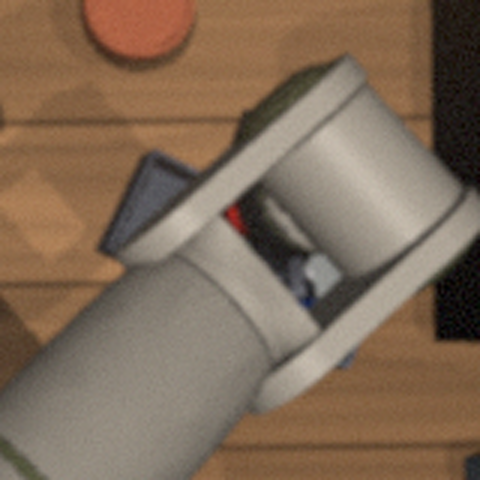

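Request:
jog_arm(
  dr=[
    [0, 0, 0],
    [0, 0, 0],
    [0, 0, 0],
    [0, 0, 0],
    [0, 0, 0],
    [0, 0, 0],
    [0, 0, 0],
    [0, 0, 0],
    [0, 0, 0],
    [0, 0, 0],
  ],
  slide=[
    [-0.001, 0.001, 0.01],
    [0, 0, 0.013],
    [0, 0, 0.013],
    [0, 0, 0.013],
    [0, 0, 0.012],
    [0, 0, 0.008],
    [0, 0, 0.006],
    [0, 0, 0.002],
    [0, 0, 0.001],
    [0, 0, 0.001],
  ],
  gripper=[-1, -1, -1, -1, -1, -1, -1, -1, -1, -1],
  force=40,
)

```text
time_s: 10.6
position: [0.4494, -0.3633, 0.1527]
tool_rot: [[0.991, 0.134, 0.001], [0.134, -0.991, -0.001], [0.001, 0.001, -1.0]]
ft_force: [-0.1, -0.7, -4.9]
grip_width: 0.0345
```

Run:
```python
from h import *
delta((.4493,-.3626,.151))
s=cam("side");crop(s,140,240,340,480,2.5,"g4.png")
```

```text
t 10.6 pos [ 0.4494 -0.3633  0.1527] yaw 7.68 zax [ 6.e-04 -8.e-04 -1.e+00] q [-50.7  29.   78.    0.   73.  -58.4] F [-0.09 -0.7  -4.89] w 0.0345
delta tool [-0.     -0.0008  0.0017]
```

View pics/g4.png

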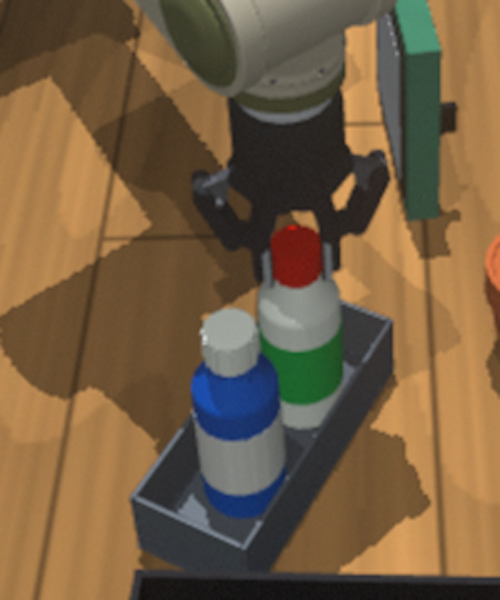

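Request:
jog_arm(
  dr=[
    [0, 0, 0],
    [0, 0, 0],
    [0, 0, 0],
    [0, 0, 0],
    [0, 0, 0],
    [0, 0, 0],
    [0, 0, 0],
    [0, 0, 0],
    [0, 0, 0],
    [0, 0, 0],
  ],
  slide=[
    [0, 0, 0.0005],
    [0, 0, 0.0005],
    [0, 0, 0.0005],
    [0, 0, 0.0005],
    [0, 0, 0],
    [0, 0, 0],
    [0, 0, 0],
    [0, 0, 0],
    [0, 0, 0],
    [0, 0, 0],
  ],
  gripper=[-1, -1, -1, -1, -1, -1, -1, -1, -1, -1],
  force=30,
)

```text
time_s: 11.65
position: [0.4493, -0.3634, 0.1508]
tool_rot: [[0.991, 0.134, 0.0], [0.134, -0.991, -0.001], [0.0, 0.001, -1.0]]
ft_force: [-1.8, 0.4, 5.0]
grip_width: 0.0352
```

Standing on the floor (force reversed from −4.9 to +5.0). Open and rise.

Request:
jog_arm(
  dr=[
    [0, 0, 0],
    [0, 0, 0],
    [0, 0, 0],
    [0, 0, 0],
    [0, 0, 0],
    [0, 0, 0],
    [0, 0, 0],
    [0, 0, 0],
    [0, 0, 0],
    [0, 0, 0],
  ],
  slide=[
    [0, 0, 0],
    [0, 0, 0],
    [0, 0, 0],
    [0, 0, 0],
    [0, 0, 0],
    [0, 0, 0],
    [0, 0, -0.01],
    [0, 0, -0.02],
    [0, 0, -0.03],
    [0, 0, -0.03],
  ],
  gripper=[-0.5, -0.2, 0.2, 0.6, 1, 1, 1, 1, 1, 1],
)

```text
time_s: 12.65
position: [0.4492, -0.363, 0.242]
tool_rot: [[0.991, 0.134, 0.0], [0.134, -0.991, 0.0], [0.0, -0.0, -1.0]]
ft_force: [0.7, -0.5, 0.0]
grip_width: 0.085
```

Request:
jog_arm(
  dr=[
    [0, 0, 0],
    [0, 0, 0],
    [0, 0, 0],
    [0, 0, 0],
    [0, 0, 0],
    [0, 0, 0],
    [0, 0, 0],
    [0, 0, 0],
    [0, 0, 0],
    [0, 0, 0],
  ],
  slide=[
    [0, 0, -0.03],
    [0, 0, -0.03],
    [0, -0.01, 0],
    [0, -0.02, 0],
    [0, -0.03, 0],
    [0, -0.03, 0],
    [0, -0.03, 0],
    [0, -0.03, 0],
    [0, -0.01, 0],
    [0, 0, 0],
  ],
  gripper=[1, 1, 1, 1, 1, 1, 1, 1, 1, 1],
)

```text
time_s: 13.65
position: [0.4277, -0.2037, 0.3006]
tool_rot: [[0.991, 0.135, 0.0], [0.135, -0.991, -0.0], [0.0, 0.0, -1.0]]
ft_force: [0.3, -0.6, -0.0]
grip_width: 0.0854
```

Run:
```python
from h import *
delta((.5348,-.0843,.28))
s=cam("side");t=cam("top");cv2.imwrite("pics/s5.png",s[0]);cv2.imwrite("pics/t5.png",t[0])
```

```text
t 13.65 pos [ 0.4277 -0.2037  0.3006] yaw 7.77 zax [ 4.e-04 -3.e-04 -1.e+00] q [-39.8  11.8  79.1  -0.   89.  -47.6] F [ 0.27 -0.56 -0.02] w 0.0854
delta tool [ 0.1222 -0.1038  0.0206]
```

View pics/s5.png

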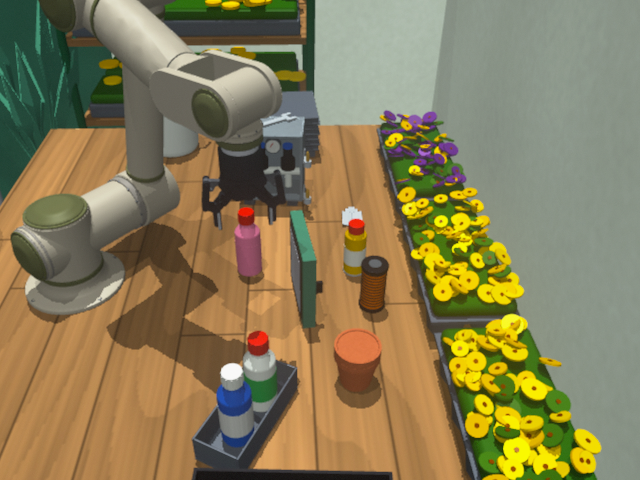

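View pics/t5.png

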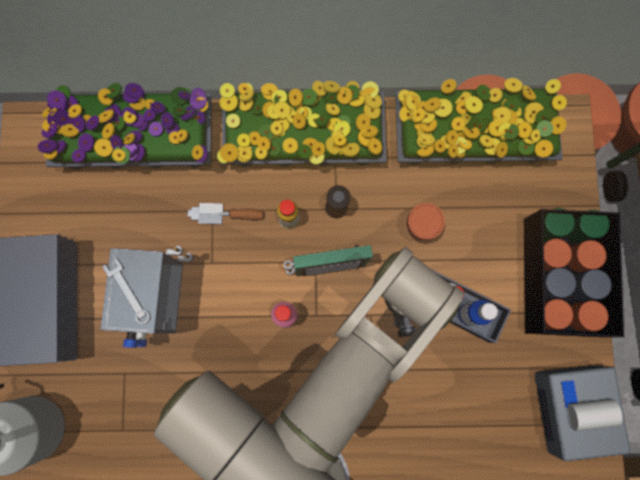

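Request:
jog_arm(
  dr=[
    [0, 0, 0],
    [0, 0, 0],
    [0, 0, 0],
    [0, 0, 0],
    [0, 0, 0],
    [0, 0, 0],
    [0, 0, 0],
    [0, 0, 0],
    [0, 0, 0],
    [0, 0, 0],
  ],
  slide=[
    [0.022, -0.019, 0],
    [0.025, -0.021, 0],
    [0.025, -0.021, 0],
    [0.025, -0.021, 0],
    [0.0252, -0.0218, 0],
    [0, 0, 0.015],
    [0, 0, 0.02],
    [0, 0, 0.02],
    [0, 0, 0],
    [0, 0, 0],
  ],
  gripper=[1, 1, 1, 1, 1, 1, 1, 1, 1, 1],
)

```text
time_s: 14.75
position: [0.5355, -0.0863, 0.2455]
tool_rot: [[0.991, 0.133, -0.0], [0.133, -0.991, 0.0], [-0.0, -0.0, -1.0]]
ft_force: [-0.1, 0.1, -0.6]
grip_width: 0.0857
```

Run:
```python
from h import *
delta((.5348,-.0843,.152))
s=cam("side");t=cam("top");crop(s,230,150,390,340,3,"d1.png")
for p,z in(((288.3,264.5),.165),((290.3,270.8),.05)):print(onz(t,*p,z).round(4))
```

```text
t 14.75 pos [ 0.5355 -0.0863  0.2455] yaw 7.62 zax [-2.e-04  0.e+00 -1.e+00] q [-21.7  20.9  75.2  -0.   83.9 -29.3] F [-0.12  0.05 -0.61] w 0.0857
delta tool [-0.0004 -0.0021  0.0935]
[0.5215 0.0172 0.165 ]
[0.5199 0.0165 0.05  ]
```

View pics/d1.png

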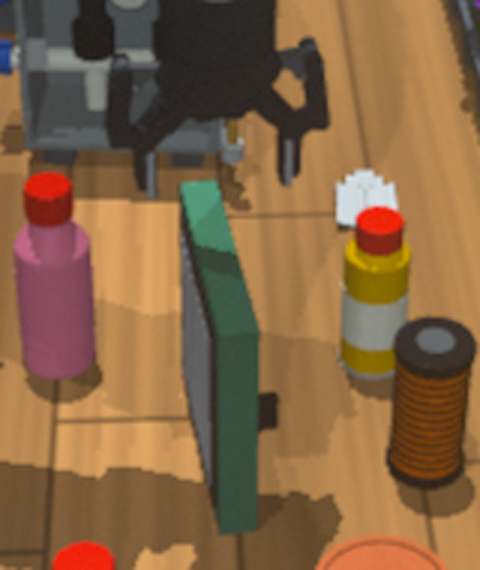

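Request:
jog_arm(
  dr=[
    [0, 0, 0],
    [0, 0, 0],
    [0, 0, 0],
    [0, 0, 0],
    [0, 0, 0],
    [0, 0, 0],
    [0, 0, 0],
    [0, 0, 0],
    [0, 0, 0],
    [0, 0, 0],
  ],
  slide=[
    [0, -0.002, 0.015],
    [0, 0, 0.02],
    [0, 0, 0.02],
    [0, 0, 0.018],
    [0, 0, 0.01],
    [0, 0, 0.01],
    [0, 0, 0],
    [0, 0, 0],
    [0, 0, 0],
    [0, 0, 0],
  ],
  gripper=[1, 1, 1, 1, 1, 1, 1, 0.6, 0.2, -0.1],
  force=30,
)

```text
time_s: 15.85
position: [0.5351, -0.0835, 0.153]
tool_rot: [[0.991, 0.134, 0.001], [0.134, -0.991, -0.0], [0.001, 0.001, -1.0]]
ft_force: [-1.0, -0.4, 0.2]
grip_width: 0.0443
```

Request:
jog_arm(
  dr=[
    [0, 0, 0],
    [0, 0, 0],
    [0, 0, 0],
    [0, 0, 0],
    [0, 0, 0],
    [0, 0, 0],
    [0, 0, 0],
    [0, 0, 0],
    [0, 0, 0],
    [0, 0, 0],
  ],
  slide=[
    [0, 0, 0],
    [0, 0, 0],
    [0, 0, 0],
    [0, 0, 0],
    [0, 0, 0],
    [0, 0, 0],
    [0, 0, 0],
    [0, 0, 0],
    [0, 0, 0],
    [0, 0, 0],
  ],
  gripper=[-0.2, -0.3, -0.5, -0.7, -1, -1, -1, -1, -1, -1],
  force=30,
)

```text
time_s: 16.85
position: [0.535, -0.0835, 0.1526]
tool_rot: [[0.991, 0.134, 0.001], [0.134, -0.991, -0.0], [0.001, 0.0, -1.0]]
ft_force: [0.1, 0.8, 5.0]
grip_width: 0.0278
```

Run:
```python
from h import *
delta((.5348,-.0843,.152))
s=cam("side");t=cam("top");crop(s,230,150,390,340,3,"d2.png");crop(t,260,220,400,300,5,"d2t.png")
```

```text
t 16.85 pos [ 0.535  -0.0835  0.1526] yaw 7.68 zax [ 6.e-04 -2.e-04 -1.e+00] q [-21.4  25.7  84.    0.   70.3 -29.1] F [0.12 0.8  4.98] w 0.0278
delta tool [-0.0003  0.0008  0.0006]
```

View pics/d2.png

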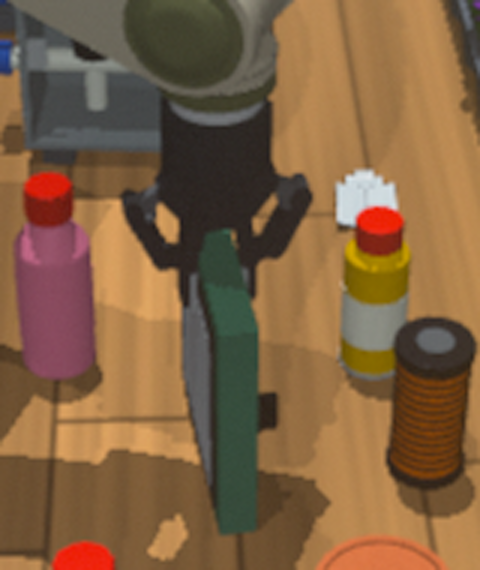

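View pics/d2t.png

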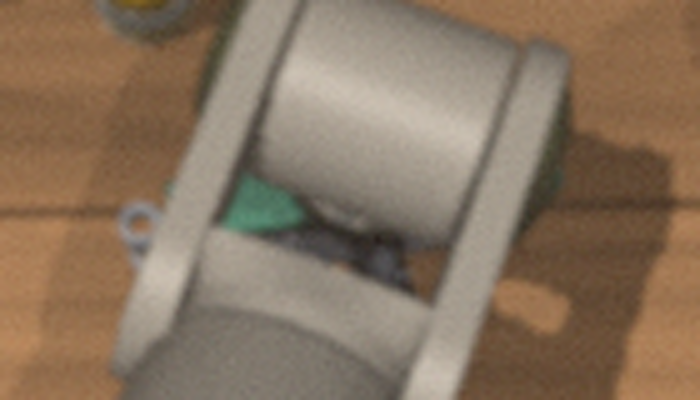

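Request:
jog_arm(
  dr=[
    [0, 0, 0],
    [0, 0, 0],
    [0, 0, 0],
    [0, 0, 0],
    [0, 0, 0],
    [0, 0, 0],
    [0, 0, 0],
    [0, 0, 0],
    [0, 0, 0],
    [0, 0, 0],
  ],
  slide=[
    [0, 0, 0],
    [0, 0, 0],
    [0, 0, 0],
    [0, 0, -0.005],
    [0, 0, -0.01],
    [0, 0, -0.015],
    [0, 0, -0.017],
    [0, 0, -0.015],
    [0, 0, -0.01],
    [0, 0, 0],
  ],
  gripper=[-1, -1, -1, -1, -1, -1, -1, -1, -1, -1],
  force=100,
)

```text
time_s: 17.95
position: [0.535, -0.0835, 0.2254]
tool_rot: [[0.991, 0.134, 0.002], [0.134, -0.991, -0.001], [0.001, 0.001, -1.0]]
ft_force: [0.1, -0.1, -5.5]
grip_width: 0.0267
```

Run:
```python
from h import *
delta((.5348,-.0843,.224))
s=cam("side");t=cam("top");crop(s,230,110,390,340,2.6,"d3.png")
```

```text
t 17.95 pos [ 0.535  -0.0835  0.2254] yaw 7.68 zax [ 1.6e-03 -7.0e-04 -1.0e+00] q [-21.4  21.7  77.5  -0.   80.8 -29.1] F [ 0.11 -0.11 -5.49] w 0.0267
delta tool [-0.0003  0.0007  0.0014]
```

View pics/d3.png

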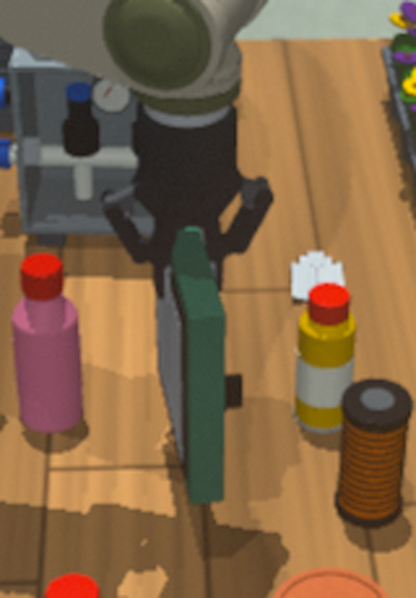

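Request:
jog_arm(
  dr=[
    [0, 0, 0],
    [0, 0, 0],
    [0, 0, 0],
    [0, 0, 0],
    [0, 0, 0],
    [0, 0, 0],
    [0, 0, 0],
    [0, 0, 0],
    [0, 0, 0],
    [0, 0, 0],
  ],
  slide=[
    [0.004, -0.01, 0],
    [0.007, -0.022, 0],
    [0.009, -0.028, 0],
    [0.009, -0.03, 0],
    [0.009, -0.03, 0],
    [0.009, -0.03, 0],
    [0.009, -0.028, 0],
    [0.007, -0.022, 0],
    [0.004, -0.012, 0],
    [0, 0, 0],
  ],
  gripper=[-1, -1, -1, -1, -1, -1, -1, -1, -1, -1],
)

```text
time_s: 19.05
position: [0.5727, 0.1372, 0.2236]
tool_rot: [[0.991, 0.136, -0.001], [0.136, -0.991, 0.0], [-0.001, -0.0, -1.0]]
ft_force: [-0.3, -0.6, -4.8]
grip_width: 0.0272
```

Run:
```python
from h import *
delta((.573,.1755,.224))
s=cam("side");t=cam("top");crop(s,230,90,370,290,4,"d4.png");crop(t,160,220,260,295,8,"d4t.png")
```

```text
t 19.05 pos [0.5727 0.1372 0.2236] yaw 7.8 zax [-1.2e-03  2.0e-04 -1.0e+00] q [ 2.  26.5 69.7  0.  83.8 -5.8] F [-0.3  -0.57 -4.8 ] w 0.0272
delta tool [ 0.0055 -0.0379 -0.0004]
```

View pics/d4.png

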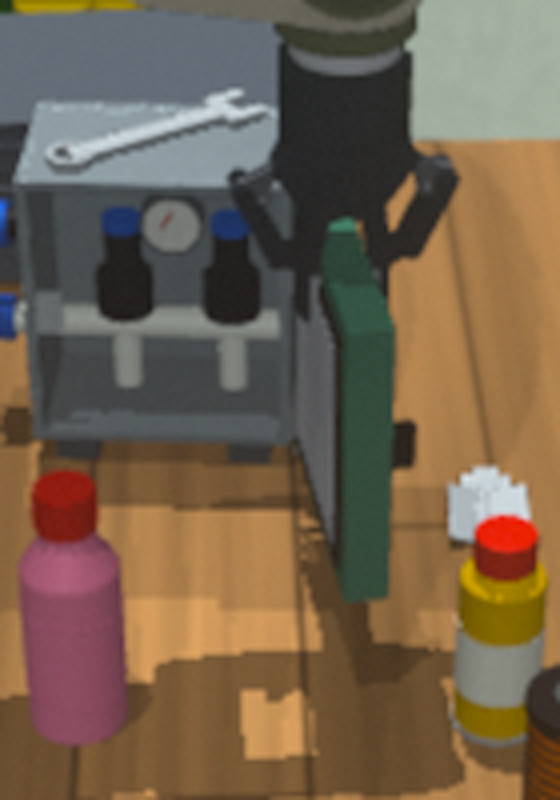

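View pics/d4t.png

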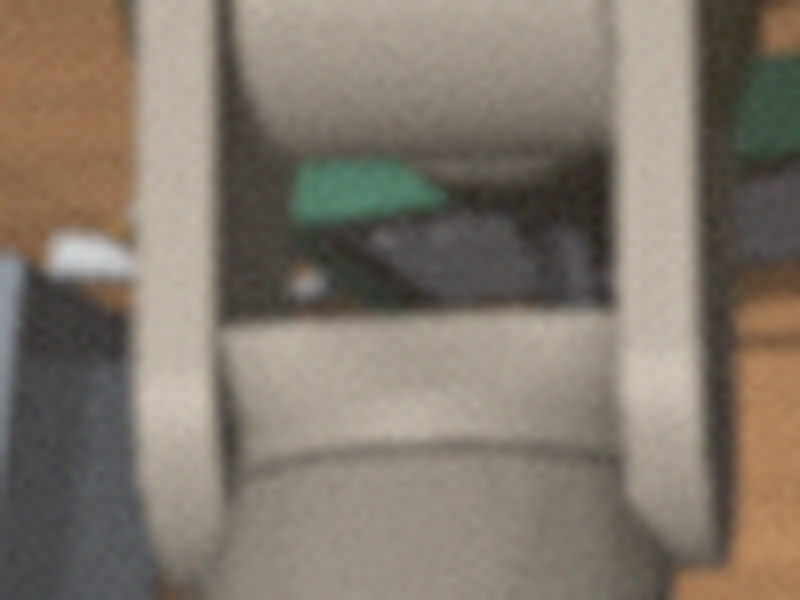

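Request:
jog_arm(
  dr=[
    [0, 0, 0.05],
    [0, 0, 0.09],
    [0, 0, 0.11],
    [0, 0, 0.125],
    [0, 0, 0.125],
    [0, 0, 0.125],
    [0, 0, 0.125],
    [0, 0, 0.11],
    [0, 0, 0.09],
    [0, 0, 0.05],
  ],
  slide=[
    [0, 0, 0],
    [0, 0, 0],
    [0, 0, 0],
    [0, 0, 0],
    [0, 0, 0],
    [0, 0, 0],
    [0, 0, 0],
    [0, 0, 0],
    [0, 0, 0],
    [0, 0, 0],
  ],
  gripper=[-1, -1, -1, -1, -1, -1, -1, -1, -1, -1],
)

```text
time_s: 20.15
position: [0.5728, 0.1344, 0.2242]
tool_rot: [[0.644, -0.765, -0.0], [-0.765, -0.644, -0.0], [-0.0, 0.0, -1.0]]
ft_force: [-0.2, 0.2, -4.5]
grip_width: 0.027
```

Request:
jog_arm(
  dr=[
    [0, 0, 0],
    [0, 0, 0],
    [0, 0, 0],
    [0, 0, 0],
    [0, 0, 0],
    [0, 0, 0],
    [0, 0, 0],
    [0, 0, 0],
    [0, 0, 0],
    [0, 0, 0],
  ],
  slide=[
    [0, 0.015, 0],
    [0, 0.025, 0],
    [-0.01, 0.02, 0],
    [-0.02, 0.005, 0],
    [-0.025, 0, 0],
    [-0.025, 0, 0],
    [-0.02, 0, 0],
    [-0.011, 0, 0],
    [-0.005, 0, 0],
    [0, 0, 0],
  ],
  gripper=[-1, -1, -1, -1, -1, -1, -1, -1, -1, -1],
)

```text
time_s: 21.15
position: [0.4484, 0.1816, 0.2244]
tool_rot: [[0.648, -0.762, 0.0], [-0.762, -0.648, -0.0], [0.0, -0.0, -1.0]]
ft_force: [0.2, -0.7, -4.2]
grip_width: 0.0268
```

Run:
```python
from h import *
delta((.479,.21,.224))
s=cam("side");t=cam("top");crop(s,220,80,370,250,4,"d5.png");crop(t,130,210,290,330,5,"d5t.png")
```

```text
t 21.15 pos [0.4484 0.1816 0.2244] yaw -49.63 zax [ 3.e-04 -2.e-04 -1.e+00] q [ 8.  16.  86.3 -0.  77.7 57.6] F [ 0.17 -0.71 -4.2 ] w 0.0268
delta tool [-0.0018 -0.0418  0.0004]
```

View pics/d5.png

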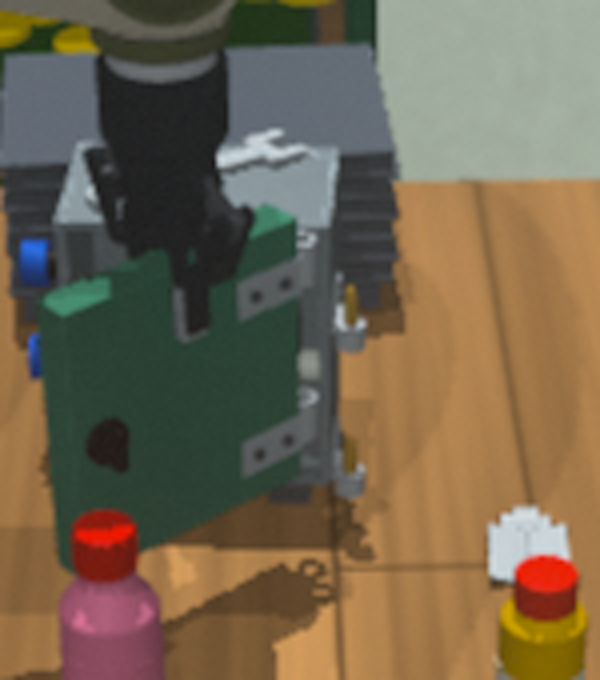

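View pics/d5t.png

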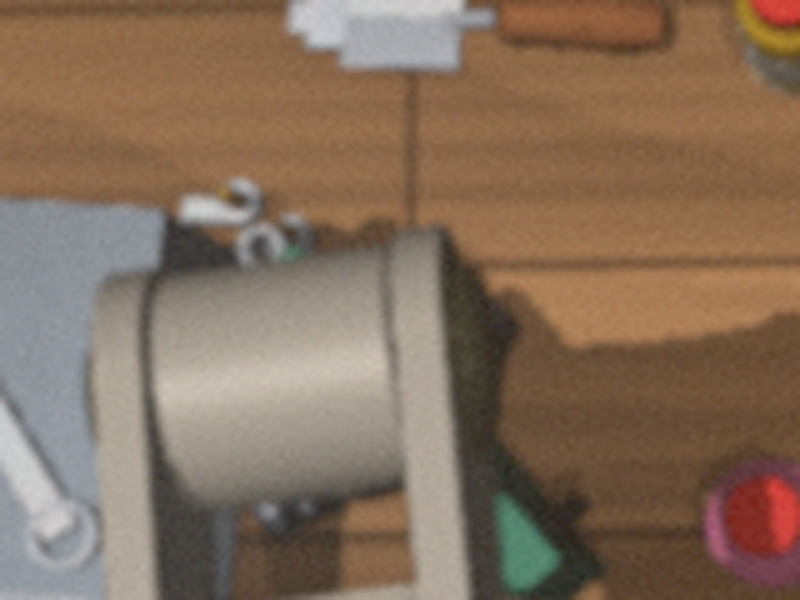

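Run:
```python
from h import *
s=cam("side");t=cam("top");crop(s,288,132,320,207,10,"e5.png");crop(t,160,240,200,265,18,"e5t.png")
```

```text
(no output)
```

View pics/e5.png

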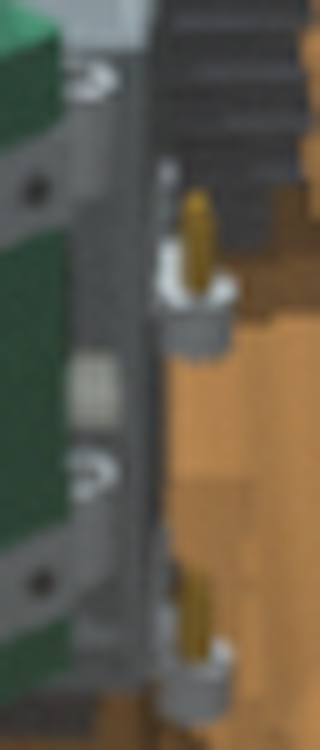

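View pics/e5t.png

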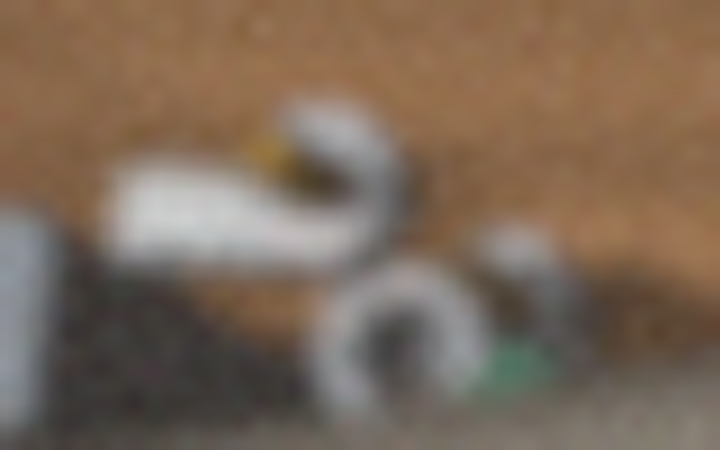

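Run:
```python
from h import *
s=cam("side");t=cam("top")
o=observe();R=np.array(o["tool_rot"]);p=np.array(o["position"]);print(p)
lift=p[2]-.1526
print("kin socket", (p+R@[-.0003,-.1025,0])[:2].round(4), "lift",lift)
print("top sock",onz(t,181.75,258.8,.165+lift)[:2].round(4))
print("side up",onz(s,295.35,139.65,.165+lift)[:2].round(4),"low",onz(s,295.35,179.05,.05+lift)[:2].round(4))
print("top pin: sh",onz(t,177.0,249.9,.16)[:2].round(4),"tip",onz(t,173.9,247.95,.186)[:2].round(4))
print("side pin tip up",onz(s,307.35,151,.186)[:2].round(4),"low",onz(s,307.25,188.9,.071)[:2].round(4))
# edges: lines in both zoomed views, local color profile rows for tube edges
g=s[0].astype(int)
for v in (146,147,148,184,185,186,165,166,201): print(v,[tuple(x) for x in g[v,290:314]])
```

```text
[0.4486246  0.18145672 0.22424387]
kin socket [0.5266 0.248 ] lift 0.0716438730499829
top sock [0.5283 0.2479]
side up [0.5269 0.247 ] low [0.5259 0.2467]
top pin: sh [0.5599 0.2766] tip [0.5605 0.2778]
side pin tip up [0.5582 0.2795] low [0.5582 0.2774]
146 [(np.int64(82), np.int64(85), np.int64(74)), (np.int64(92), np.int64(92), np.int64(86)), (np.int64(96), np.int64(94), np.int64(90)), (np.int64(95), np.int64(95), np.int64(90)), (np.int64(97), np.int64(95), np.int64(91)), (np.int64(103), np.int64(102), np.int64(98)), (np.int64(104), np.int64(102), np.int64(97)), (np.int64(101), np.int64(99), np.int64(95)), (np.int64(96), np.int64(94), np.int64(90)), (np.int64(85), np.int64(85), np.int64(81)), (np.int64(81), np.int64(79), np.int64(75)), (np.int64(80), np.int64(80), np.int64(75)), (np.int64(71), np.int64(70), np.int64(66)), (np.int64(58), np.int64(59), np.int64(57)), (np.int64(58), np.int64(58), np.int64(57)), (np.int64(54), np.int64(52), np.int64(52)), (np.int64(52), np.int64(51), np.int64(51)), (np.int64(51), np.int64(50), np.int64(52)), (np.int64(52), np.int64(51), np.int64(52)),
[... 8130 characters left out ...]
.int64(69), np.int64(79)), (np.int64(59), np.int64(72), np.int64(85)), (np.int64(58), np.int64(72), np.int64(84)), (np.int64(59), np.int64(69), np.int64(80)), (np.int64(43), np.int64(55), np.int64(67)), (np.int64(58), np.int64(68), np.int64(79)), (np.int64(85), np.int64(89), np.int64(91)), (np.int64(98), np.int64(98), np.int64(96)), (np.int64(103), np.int64(101), np.int64(98)), (np.int64(105), np.int64(104), np.int64(102)), (np.int64(104), np.int64(103), np.int64(101)), (np.int64(99), np.int64(98), np.int64(97)), (np.int64(87), np.int64(91), np.int64(96)), (np.int64(72), np.int64(100), np.int64(130)), (np.int64(70), np.int64(116), np.int64(156)), (np.int64(70), np.int64(116), np.int64(158))]
```

Request:
jog_arm(
  dr=[
    [0, 0, 0],
    [0, 0, 0],
    [0, 0, 0],
    [0, 0, 0],
    [0, 0, 0],
    [0, 0, 0],
    [0, 0, 0],
    [0, 0, 0],
    [0, 0, 0],
    [0, 0, 0],
  ],
  slide=[
    [-0.0007, -0.005, 0],
    [-0.001, -0.008, 0],
    [-0.001, -0.008, 0],
    [0, -0.008, 0],
    [0, -0.007, 0],
    [0, -0.005, 0],
    [0, -0.0034, 0],
    [0, 0, 0],
    [0, 0, 0],
    [0, 0, 0],
  ],
  gripper=[-1, -1, -1, -1, -1, -1, -1, -1, -1, -1],
)

```text
time_s: 22.45
position: [0.4801, 0.2126, 0.2244]
tool_rot: [[0.648, -0.762, -0.0], [-0.762, -0.648, -0.0], [-0.0, 0.0, -1.0]]
ft_force: [0.6, 0.6, -4.1]
grip_width: 0.0268
```

Run:
```python
from h import *
delta((.4486+.0321,.1815+.0308,.224))
s=cam("side");t=cam("top");crop(s,288,125,328,205,8,"e6.png");crop(t,160,235,200,265,18,"e6t.png")
```

```text
t 22.45 pos [0.4801 0.2126 0.2244] yaw -49.62 zax [-1.e-04 -0.e+00 -1.e+00] q [10.9 20.1 80.1 -0.  79.8 60.6] F [ 0.61  0.63 -4.05] w 0.0268
delta tool [ 0.0006 -0.0003  0.0004]
```

View pics/e6.png

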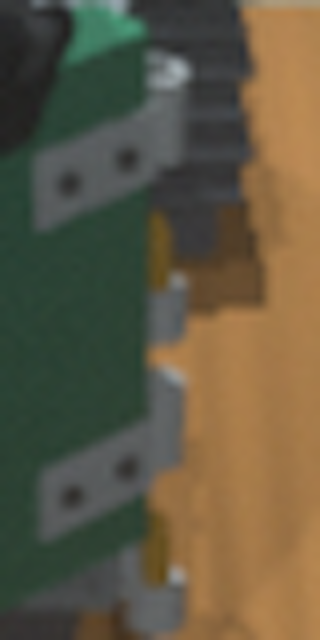

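View pics/e6t.png

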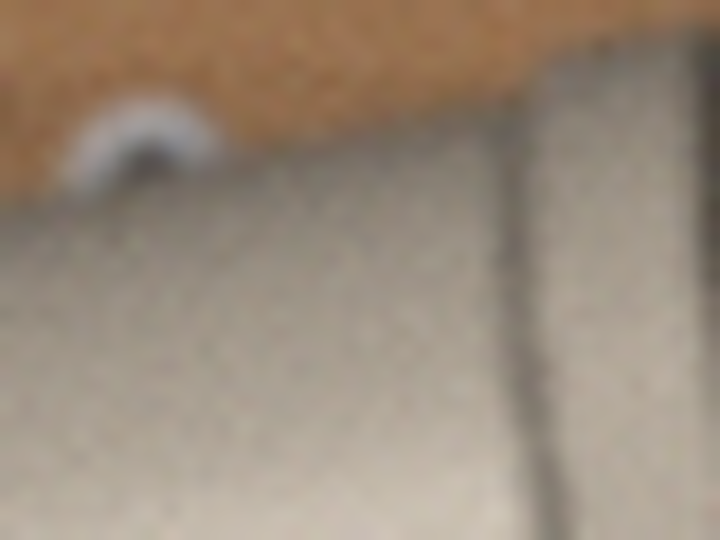

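Run:
```python
from h import *
s=cam("side");t=cam("top")
for n,z,v in(("sh up bot",.142,167.4),("sh lo bot",.027,203.5),("tube up mouth",.2068,145.2),("tube lo mouth",.0918,183.0)):
    print(n,(onz(s,307.3,v,z)[:2]+[0,.01]).round(4))
# top ring: outer top edge crop y~92, x 62..225 centre 145
print("ring x-centre y",onz(t,160+145.5/18-.5,239.6+4,.2368)[:2].round(4),"outer top edge x",onz(t,167.6,235+92.5/18-.5,.2368)[:2].round(4)-np.array([.01,0]))
c,k=cv2.split(s[0])[2],0
# column profile for edges near u=309
for u in (307,308):print(u,[int(x) for x in s[0][138:206,u,2]])
```

```text
sh up bot [0.5579 0.2808]
sh lo bot [0.5583 0.2821]
tube up mouth [0.5577 0.2824]
tube lo mouth [0.5582 0.2841]
ring x-centre y [0.5624 0.2798] outer top edge x [0.5613 0.28  ]
307 [105, 94, 97, 96, 95, 93, 92, 87, 78, 69, 52, 52, 55, 73, 94, 96, 97, 97, 95, 95, 96, 95, 92, 89, 85, 90, 90, 91, 90, 97, 136, 163, 145, 105, 90, 89, 90, 92, 91, 94, 98, 97, 96, 93, 95, 101, 119, 135, 141, 142, 126, 99, 98, 98, 98, 102, 104, 103, 102, 101, 99, 100, 97, 100, 99, 99, 112, 111]
308 [100, 99, 98, 97, 97, 95, 96, 83, 57, 56, 55, 56, 58, 67, 83, 96, 103, 101, 101, 100, 100, 99, 100, 96, 95, 96, 98, 98, 98, 111, 149, 174, 165, 133, 103, 97, 98, 98, 98, 97, 96, 97, 95, 94, 95, 111, 138, 152, 151, 151, 144, 124, 111, 110, 102, 103, 100, 102, 100, 99, 96, 98, 98, 100, 98, 99, 125, 129]
```

Request:
jog_arm(
  dr=[
    [0, 0, 0],
    [0, 0, 0],
    [0, 0, 0],
    [0, 0, 0],
    [0, 0, 0],
    [0, 0, 0],
    [0, 0, 0],
    [0, 0, 0],
    [0, 0, 0],
    [0, 0, 0],
  ],
  slide=[
    [0.0013, 0.0011, 0],
    [0, 0, 0.003],
    [0, 0, 0.004],
    [0, 0, 0.004],
    [0, 0, 0.004],
    [0, 0, 0.003],
    [0, 0, 0.001],
    [0, 0, 0],
    [0, 0, 0],
    [0, 0, 0],
  ],
  gripper=[-1, -1, -1, -1, -1, -1, -1, -1, -1, -1],
)

```text
time_s: 23.65
position: [0.4804, 0.211, 0.2055]
tool_rot: [[0.648, -0.762, 0.0], [-0.762, -0.648, 0.0], [0.0, -0.0, -1.0]]
ft_force: [-0.7, -0.6, -5.2]
grip_width: 0.0268
```

Run:
```python
from h import *
delta((.4801,.2109,.2054))
s=cam("side");t=cam("top");crop(s,288,125,328,205,8,"e7.png");crop(t,160,235,200,265,18,"e7t.png")
```

```text
t 23.65 pos [0.4804 0.211  0.2055] yaw -49.62 zax [ 4.e-04  1.e-04 -1.e+00] q [10.8 21.  82.   0.  76.9 60.4] F [-0.73 -0.62 -5.16] w 0.0268
delta tool [-0.0001  0.0003  0.0001]
```

View pics/e7.png

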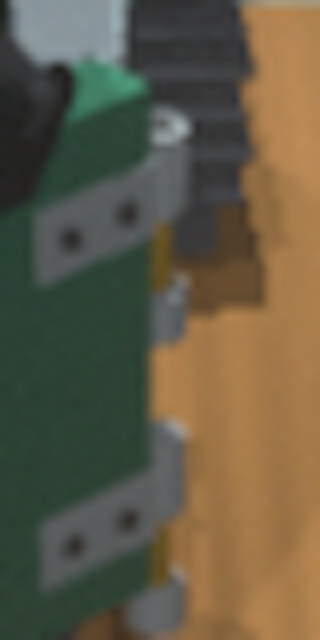

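View pics/e7t.png

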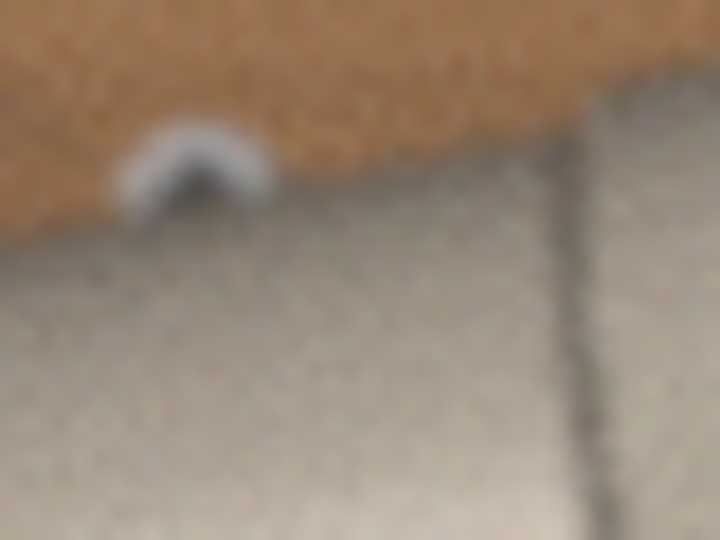

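Request:
jog_arm(
  dr=[
    [0, 0, 0],
    [0, 0, 0],
    [0, 0, 0],
    [0, 0, 0],
    [0, 0, 0],
    [0, 0, 0],
    [0, 0, 0],
    [0, 0, 0],
    [0, 0, 0],
    [0, 0, 0],
  ],
  slide=[
    [0, 0, 0.001],
    [0, 0, 0.001],
    [0, 0, 0.001],
    [0, 0, 0.001],
    [0, 0, 0.001],
    [0, 0, 0.001],
    [0, 0, 0.001],
    [0, 0, 0],
    [0, 0, 0],
    [0, 0, 0],
  ],
  gripper=[-1, -1, -1, -1, -1, -1, -1, -1, -1, -1],
)

```text
time_s: 24.75
position: [0.4803, 0.211, 0.1984]
tool_rot: [[0.648, -0.762, 0.0], [-0.762, -0.648, 0.0], [0.0, -0.0, -1.0]]
ft_force: [-0.2, -0.1, -4.8]
grip_width: 0.0267
```

Request:
jog_arm(
  dr=[
    [0, 0, 0],
    [0, 0, 0],
    [0, 0, 0],
    [0, 0, 0],
    [0, 0, 0],
    [0, 0, 0],
    [0, 0, 0],
    [0, 0, 0],
    [0, 0, 0],
    [0, 0, 0],
  ],
  slide=[
    [0, 0, 0.001],
    [0, 0, 0.001],
    [0, 0, 0.001],
    [0, 0, 0.001],
    [0, 0, 0.001],
    [0, 0, 0],
    [0, 0, 0],
    [0, 0, 0],
    [0, 0, 0],
    [0, 0, 0],
  ],
  gripper=[-1, -1, -1, -1, -1, -1, -1, -1, -1, -1],
)

```text
time_s: 25.75
position: [0.4803, 0.211, 0.1934]
tool_rot: [[0.648, -0.762, 0.0], [-0.762, -0.648, 0.0], [0.0, -0.0, -1.0]]
ft_force: [-0.3, 0.2, -5.0]
grip_width: 0.0269
```

Run:
```python
from h import *
delta((.4803,.211,.1776))
s=cam("side");crop(s,288,125,328,205,8,"e8.png");print(observe()["wrist_torque"])
```

```text
t 25.75 pos [0.4803 0.211  0.1934] yaw -49.61 zax [ 1.e-04  0.e+00 -1.e+00] q [10.8 21.7 83.1 -0.  75.2 60.4] F [-0.27  0.21 -5.  ] w 0.0269
delta tool [-0.      0.      0.0158]
[ 0.00585649 -0.03302314 -0.0266569 ]
```

View pics/e8.png

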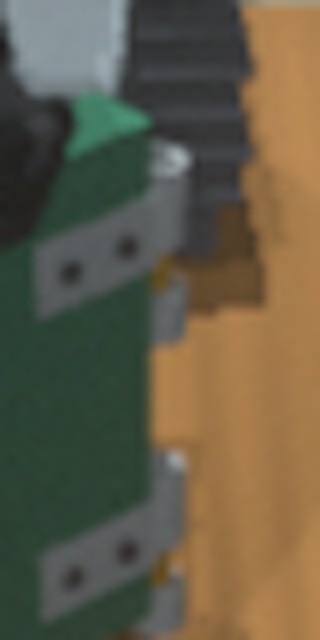

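Request:
jog_arm(
  dr=[
    [0, 0, 0],
    [0, 0, 0],
    [0, 0, 0],
    [0, 0, 0],
    [0, 0, 0],
    [0, 0, 0],
    [0, 0, 0],
    [0, 0, 0],
    [0, 0, 0],
    [0, 0, 0],
  ],
  slide=[
    [0, 0, 0.001],
    [0, 0, 0.001],
    [0, 0, 0.001],
    [0, 0, 0.001],
    [0, 0, 0.001],
    [0, 0, 0.001],
    [0, 0, 0.001],
    [0, 0, 0.001],
    [0, 0, 0],
    [0, 0, 0],
  ],
  gripper=[-1, -1, -1, -1, -1, -1, -1, -1, -1, -1],
)

```text
time_s: 26.8
position: [0.4803, 0.211, 0.1853]
tool_rot: [[0.648, -0.762, -0.0], [-0.762, -0.648, 0.0], [-0.0, 0.0, -1.0]]
ft_force: [-0.2, -0.6, -4.9]
grip_width: 0.0268
```

Request:
jog_arm(
  dr=[
    [0, 0, 0],
    [0, 0, 0],
    [0, 0, 0],
    [0, 0, 0],
    [0, 0, 0],
    [0, 0, 0],
    [0, 0, 0],
    [0, 0, 0],
    [0, 0, 0],
    [0, 0, 0],
  ],
  slide=[
    [0, 0, 0.001],
    [0, 0, 0.001],
    [0, 0, 0.001],
    [0, 0, 0.001],
    [0, 0, 0.001],
    [0, 0, 0.001],
    [0, 0, 0.0005],
    [0, 0, 0],
    [0, 0, 0],
    [0, 0, 0],
  ],
  gripper=[-1, -1, -1, -1, -1, -1, -1, -1, -1, -1],
)

```text
time_s: 27.8
position: [0.4804, 0.211, 0.1789]
tool_rot: [[0.648, -0.762, 0.0], [-0.762, -0.648, 0.0], [0.0, -0.0, -1.0]]
ft_force: [-0.0, 0.4, -4.3]
grip_width: 0.0269
```

Run:
```python
from h import *
delta((.4803,.211,.1776))
s=cam("side");crop(s,288,125,328,205,8,"e9.png");print(observe()["wrist_torque"])
```

```text
t 27.8 pos [0.4804 0.211  0.1789] yaw -49.62 zax [ 1.e-04  0.e+00 -1.e+00] q [10.8 22.5 84.4 -0.  73.  60.4] F [-0.02  0.42 -4.28] w 0.0269
delta tool [-0.      0.      0.0013]
[0.00030207 0.02794308 0.0131882 ]
```

View pics/e9.png

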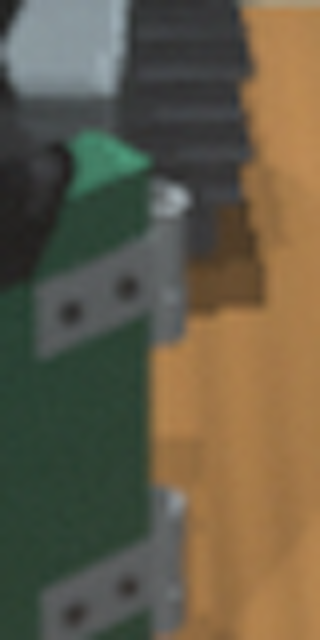

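Request:
jog_arm(
  dr=[
    [0, 0, 0],
    [0, 0, 0],
    [0, 0, 0],
    [0, 0, 0],
    [0, 0, 0],
    [0, 0, 0],
    [0, 0, 0],
    [0, 0, 0],
    [0, 0, 0],
    [0, 0, 0],
  ],
  slide=[
    [0, 0, 0.0005],
    [0, 0, 0.0005],
    [0, 0, 0.0005],
    [0, 0, 0],
    [0, 0, 0],
    [0, 0, 0],
    [0, 0, 0],
    [0, 0, 0],
    [0, 0, 0],
    [0, 0, 0],
  ],
  gripper=[-1, -1, -1, -1, -1, -1, -1, -1, -1, -1],
  force=60,
)

```text
time_s: 28.85
position: [0.4804, 0.211, 0.1775]
tool_rot: [[0.648, -0.762, 0.0], [-0.762, -0.648, 0.0], [0.0, -0.0, -1.0]]
ft_force: [-0.7, -0.0, -0.3]
grip_width: 0.0271
```

Weight is now going onto the pins. A touch more, then let go.

Request:
jog_arm(
  dr=[
    [0, 0, 0],
    [0, 0, 0],
    [0, 0, 0],
    [0, 0, 0],
    [0, 0, 0],
    [0, 0, 0],
    [0, 0, 0],
    [0, 0, 0],
    [0, 0, 0],
    [0, 0, 0],
  ],
  slide=[
    [0, 0, 0.0003],
    [0, 0, 0.0003],
    [0, 0, 0],
    [0, 0, 0],
    [0, 0, 0],
    [0, 0, 0],
    [0, 0, 0],
    [0, 0, 0],
    [0, 0, 0],
    [0, 0, 0],
  ],
  gripper=[-1, -1, -1, -1, -1, -1, -1, -1, -1, -1],
  force=20,
)

```text
time_s: 29.85
position: [0.4803, 0.211, 0.1772]
tool_rot: [[0.648, -0.762, 0.001], [-0.762, -0.648, 0.0], [0.0, -0.0, -1.0]]
ft_force: [-3.7, -1.7, 5.5]
grip_width: 0.027
```

Request:
jog_arm(
  dr=[
    [0, 0, 0],
    [0, 0, 0],
    [0, 0, 0],
    [0, 0, 0],
    [0, 0, 0],
    [0, 0, 0],
    [0, 0, 0],
    [0, 0, 0],
    [0, 0, 0],
    [0, 0, 0],
  ],
  slide=[
    [0, 0, 0],
    [0, 0, 0],
    [0, 0, 0],
    [0, 0, 0],
    [0, 0, 0],
    [0, 0, 0],
    [0, 0, 0],
    [0, 0, 0],
    [0, 0, 0],
    [0, 0, 0],
  ],
  gripper=[-0.3, -0.2, -0.1, 0, 0.2, 0.4, 0.5, 0.5, 0.5, 0.5],
)

```text
time_s: 30.85
position: [0.4803, 0.211, 0.1767]
tool_rot: [[0.648, -0.762, -0.0], [-0.762, -0.648, -0.0], [-0.0, 0.0, -1.0]]
ft_force: [-0.4, -0.2, -0.4]
grip_width: 0.0643
```

Run:
```python
from h import *
delta((.4803,.211,.26))
s=cam("side");crop(s,220,80,370,250,4,"f1.png");crop(s,288,125,328,205,8,"f1z.png")
```

```text
t 30.85 pos [0.4803 0.211  0.1767] yaw -49.62 zax [-0. -0. -1.] q [10.8 22.7 84.6  0.  72.7 60.4] F [-0.41 -0.2  -0.39] w 0.0643
delta tool [-0.      0.     -0.0833]
```

View pics/f1.png

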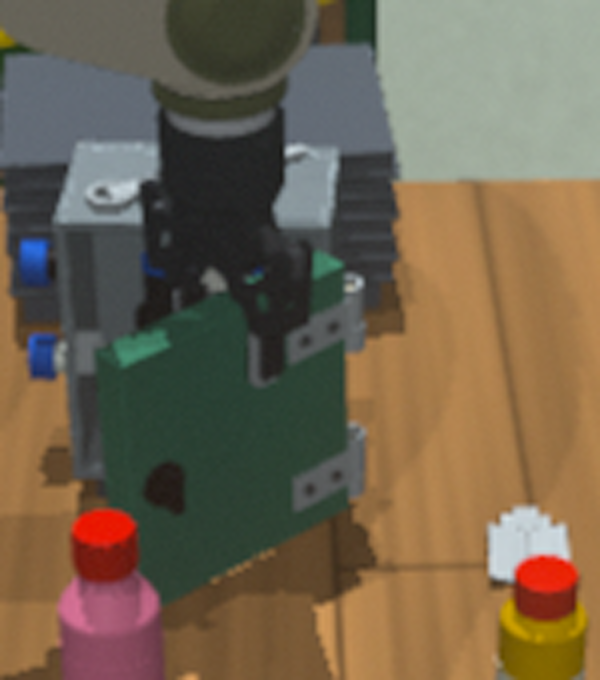

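View pics/f1z.png

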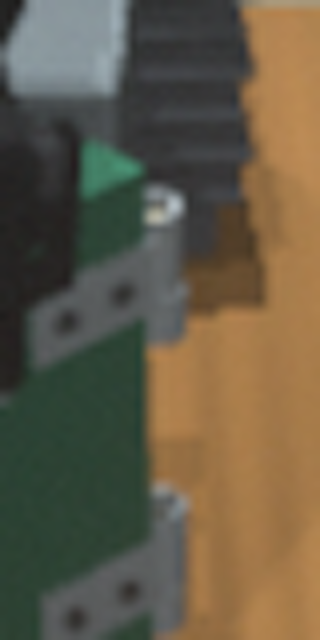

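Request:
jog_arm(
  dr=[
    [0, 0, 0],
    [0, 0, 0],
    [0, 0, 0],
    [0, 0, 0],
    [0, 0, 0],
    [0, 0, 0],
    [0, 0, 0],
    [0, 0, 0],
    [0, 0, 0],
    [0, 0, 0],
  ],
  slide=[
    [0, 0, -0.01],
    [0, 0, -0.02],
    [0, 0, -0.02],
    [0, 0, -0.025],
    [0, 0, -0.005],
    [0.01, 0.01, 0],
    [0.015, 0.015, 0],
    [0.015, 0.015, 0],
    [0.008, 0, 0],
    [0, 0, 0],
  ],
  gripper=[0.5, 0.5, 0.5, 0.5, 0.5, -0.2, -1, -1, -1, -1],
)

```text
time_s: 31.9
position: [0.4813, 0.1475, 0.256]
tool_rot: [[0.646, -0.763, -0.001], [-0.763, -0.646, -0.0], [-0.001, 0.001, -1.0]]
ft_force: [-0.3, -0.0, -0.3]
grip_width: 0.0003
```

Request:
jog_arm(
  dr=[
    [0, 0, 0],
    [0, 0, 0],
    [0, 0, 0],
    [0, 0, 0],
    [0, 0, 0],
    [0, 0, 0],
    [0, 0, 0],
    [0, 0, 0],
    [0, 0, 0],
    [0, 0, 0],
  ],
  slide=[
    [0, 0, 0],
    [0, 0, 0.01],
    [0, 0, 0.02],
    [0, 0, 0.02],
    [0, 0, 0.015],
    [0, 0, 0.005],
    [0, 0, 0],
    [0, 0, 0],
    [0, 0, 0],
    [0, 0, 0],
  ],
  gripper=[-1, -1, -1, -1, -1, -1, -1, -1, -1, -1],
)

```text
time_s: 32.9
position: [0.4812, 0.1486, 0.1873]
tool_rot: [[0.648, -0.762, 0.001], [-0.762, -0.648, 0.0], [0.001, -0.001, -1.0]]
ft_force: [0.1, 0.6, 0.9]
grip_width: 0.0001
```

Run:
```python
from h import *
delta((.479,.151,.186))
s=cam("side");t=cam("top");crop(s,220,80,370,250,4,"f2.png");crop(t,130,220,290,340,5,"f2t.png")
```

```text
t 32.9 pos [0.4812 0.1486 0.1873] yaw -49.61 zax [ 0.0011  0.     -1.    ] q [ 3.7 20.  86.9 -0.  73.  53.3] F [0.1  0.59 0.88] w 0.0001
delta tool [-0.0033  0.0001  0.0013]
```

View pics/f2.png

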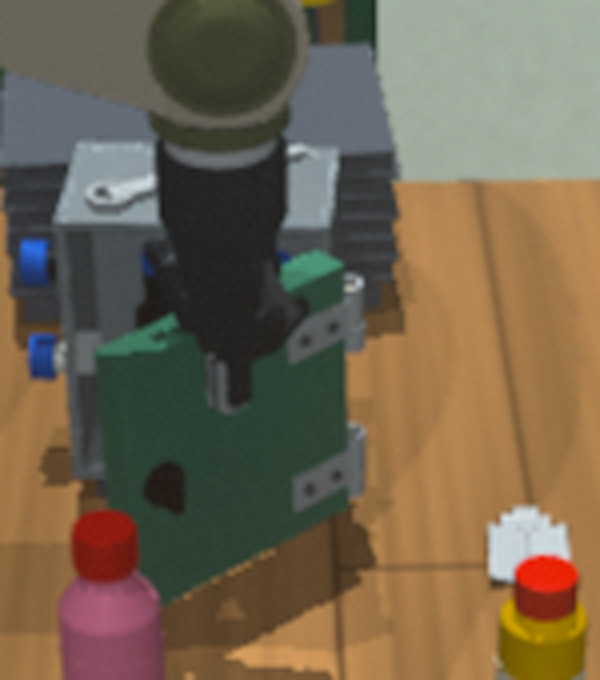

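View pics/f2t.png

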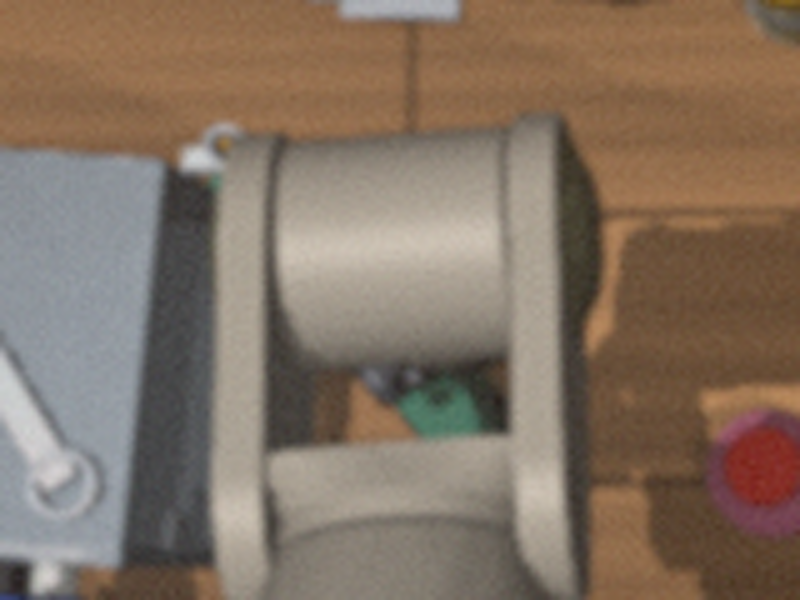

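Request:
jog_arm(
  dr=[
    [0, 0, 0],
    [0, 0, 0],
    [0, 0, 0],
    [0, 0, 0.03],
    [0, 0, 0.05],
    [0, 0, 0.06],
    [0, 0, 0.06],
    [0, 0, 0.06],
    [0, 0, 0.06],
    [0, 0, 0.06],
  ],
  slide=[
    [0, 0, -0.019],
    [-0.008, 0, 0],
    [-0.008, 0, 0],
    [-0.0043, 0.001, 0],
    [-0.0072, 0.0013, 0],
    [-0.0086, 0.0015, 0],
    [-0.0086, 0.0015, 0],
    [-0.0086, 0.0015, 0],
    [-0.0086, 0.0015, 0],
    [-0.0086, 0.0015, 0],
  ],
  gripper=[-1, -1, -1, -1, -1, -1, -1, -1, -1, -1],
)

```text
time_s: 34.0
position: [0.4332, 0.2027, 0.205]
tool_rot: [[0.317, -0.948, -0.001], [-0.948, -0.317, -0.0], [-0.0, 0.001, -1.0]]
ft_force: [-0.1, 0.0, -0.5]
grip_width: -0.0
```

```bash
cat >> h.py <<'E'
def rel():
    o=observe();R=np.array(o["tool_rot"]);p=np.array(o["position"]);v=R.T@(p-np.array([.559,.278,0]))
    print("pin-rel tool XY",v[:2].round(4),"door angle if aligned (open deg)",np.degrees(np.arctan2(R[1,0],R[0,0])).round(2)+180-85.3)
E
python3 - <<'E'
from h import *
delta((.479,.151,.206));rel()
s=cam("side");t=cam("top");crop(s,220,80,370,250,4,"f3.png");crop(t,130,220,290,340,5,"f3t.png")
E
```

```text
t 34.0 pos [0.4332 0.2027 0.205 ] yaw -71.51 zax [-1.2e-03 -2.0e-04 -1.0e+00] q [10.9 16.6 88.9 -0.  74.5 82.4] F [-0.11  0.03 -0.54] w -0.0
delta tool [ 0.0635 -0.0271 -0.0011]
pin-rel tool XY [0.0315 0.1435] door angle if aligned (open deg) 23.189999999999998
```

View pics/f3.png

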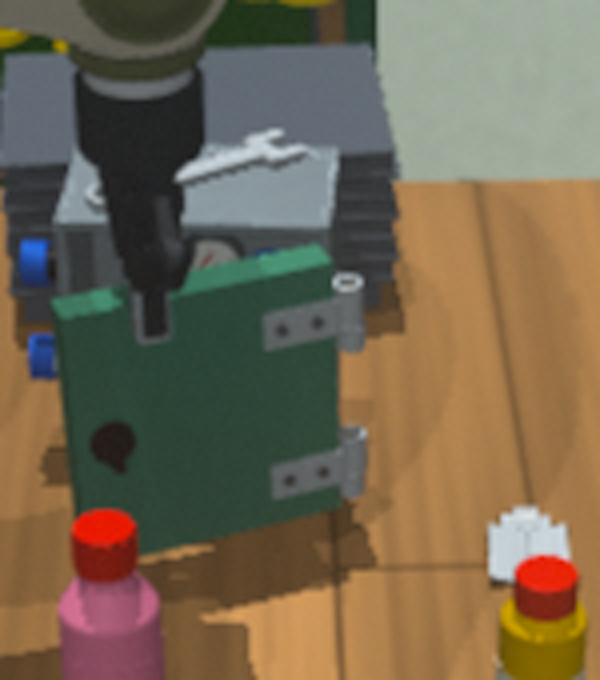

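View pics/f3t.png

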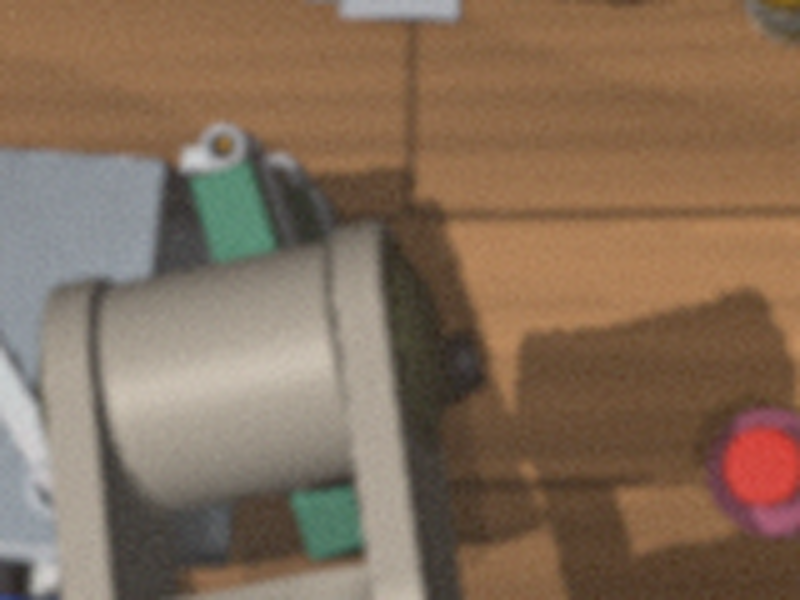

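Request:
jog_arm(
  dr=[
    [0, 0, 0.05],
    [0, 0, 0.05],
    [0, 0, 0.05],
    [0, 0, 0.05],
    [0, 0, 0.05],
    [0, 0, 0.04],
    [0, 0, 0.03],
    [0, 0, 0],
    [0, 0, 0],
    [0, 0, 0],
  ],
  slide=[
    [-0.0072, 0.0012, 0],
    [-0.0072, 0.0012, 0],
    [-0.0072, 0.0012, 0],
    [-0.0072, 0.0012, 0],
    [-0.0072, 0.0012, 0],
    [-0.0057, 0.001, 0],
    [-0.0043, 0.0008, 0],
    [0, 0, 0],
    [0, 0, 0],
    [0, 0, 0],
  ],
  gripper=[-1, -1, -1, -1, -1, -1, -1, -1, -1, -1],
)

```text
time_s: 35.1
position: [0.418, 0.2454, 0.2056]
tool_rot: [[0.006, -1.0, -0.0], [-1.0, -0.006, -0.0], [0.0, 0.0, -1.0]]
ft_force: [0.2, 0.3, 0.3]
grip_width: -0.0004
```

```bash
cat >> h.py <<'E'
def doorang(t,z=.215):
    hsv=cv2.cvtColor(t[0],cv2.COLOR_BGR2HSV)
    m=cv2.inRange(hsv,(65,70,70),(95,255,255));m[:240]=0;m[345:]=0;m[:,:150]=0;m[:,240:]=0
    cn=max(cv2.findContours(m,0,1)[0],key=cv2.contourArea);bx=cv2.boxPoints(cv2.minAreaRect(cn))
    P=np.array([onz(t,*p,z)[:2] for p in bx]);e=[P[i]-P[i-1] for i in range(4)];L=max(e,key=np.linalg.norm)
    print("door box",P.mean(0).round(4),[round(float(np.linalg.norm(x)),3) for x in e],"edge dir",np.degrees(np.arctan2(L[1],L[0])))
E
python3 - <<'E'
from h import *
delta((.479,.151,.206));rel()
s=cam("side");t=cam("top");crop(s,220,80,370,250,4,"f4.png");crop(t,130,220,290,340,5,"f4t.png")
E
```

```text
t 35.1 pos [0.418  0.2454 0.2056] yaw -89.67 zax [-2.e-04 -1.e-04 -1.e+00] q [ 16.4  17.2  88.   -0.   74.9 106.1] F [0.24 0.31 0.31] w -0.0004
delta tool [ 0.0947 -0.0604 -0.0004]
pin-rel tool XY [0.0318 0.1412] door angle if aligned (open deg) 5.030000000000001
```

View pics/f4.png

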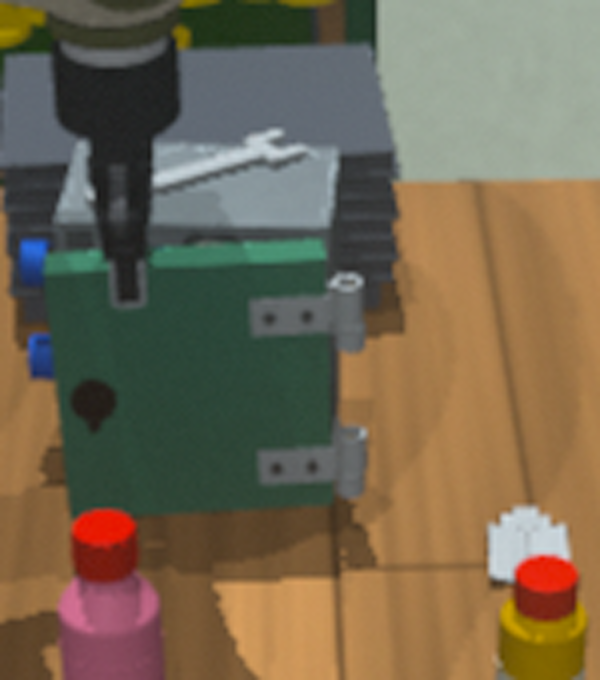

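View pics/f4t.png

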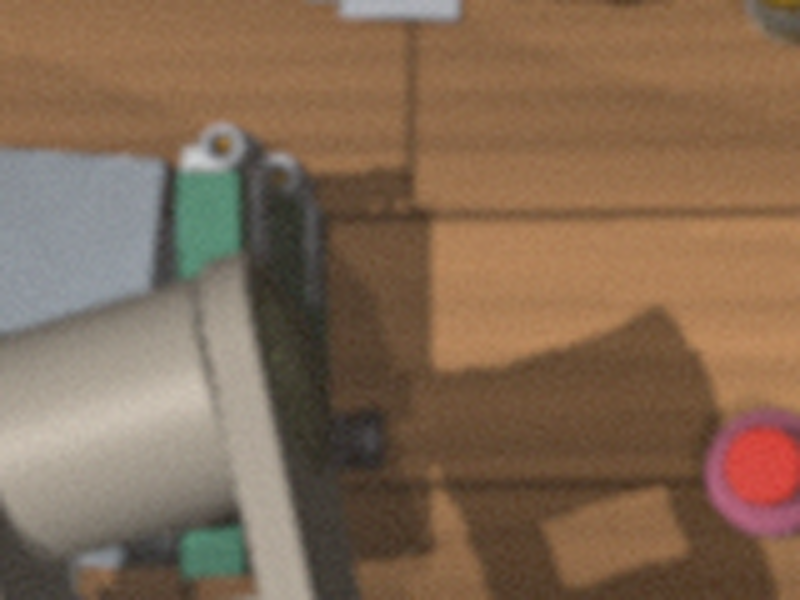

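Request:
jog_arm(
  dr=[
    [0, 0, 0.02],
    [0, 0, 0.02],
    [0, 0, 0.02],
    [0, 0, 0.015],
    [0, 0, 0],
    [0, 0, 0],
    [0, 0, 0],
    [0, 0, 0],
    [0, 0, 0],
    [0, 0, 0],
  ],
  slide=[
    [-0.0029, 0.0005, 0],
    [-0.0029, 0.0005, 0],
    [-0.0029, 0.0005, 0],
    [-0.0022, 0.0003, 0],
    [0, 0, 0],
    [0, 0, 0],
    [0, 0, 0],
    [0, 0, 0],
    [0, 0, 0],
    [0, 0, 0],
  ],
  gripper=[-1, -1, -1, -1, -1, -1, -1, -1, -1, -1],
)

```text
time_s: 36.2
position: [0.4165, 0.2565, 0.2057]
tool_rot: [[-0.07, -0.998, -0.0], [-0.998, 0.07, 0.0], [-0.0, 0.0, -1.0]]
ft_force: [0.3, 0.7, 0.3]
grip_width: 0.0002
```

Run:
```python
from h import *
delta((.479,.151,.206));rel()
s=cam("side");t=cam("top");crop(s,220,80,370,250,4,"f5.png");crop(t,130,220,290,340,5,"f5t.png")
```

```text
t 36.2 pos [0.4165 0.2565 0.2057] yaw -94.03 zax [-0.  0. -1.] q [ 17.7  17.6  87.3   0.   75.1 111.7] F [0.34 0.72 0.33] w 0.0002
delta tool [ 0.1008 -0.0697 -0.0003]
pin-rel tool XY [0.0315 0.1406] door angle if aligned (open deg) 0.6700000000000017
```

View pics/f5t.png

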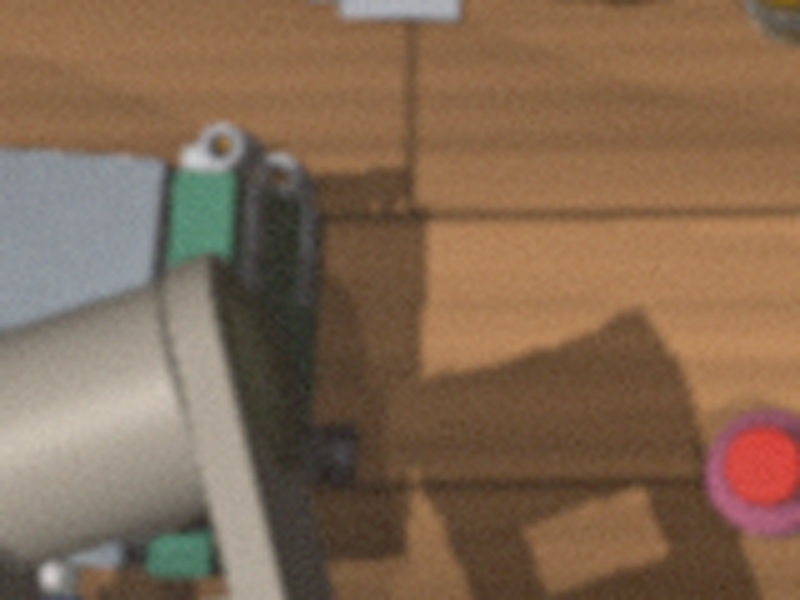

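Request:
jog_arm(
  dr=[
    [0, 0, 0],
    [0, 0, 0],
    [0, 0, 0],
    [0, 0, 0],
    [0, 0, 0],
    [0, 0, 0],
    [0, 0, 0],
    [0, 0, 0],
    [0, 0, 0],
    [0, 0, 0],
  ],
  slide=[
    [0.005, 0, 0],
    [0.01, 0, 0],
    [0.02, 0, 0],
    [0.025, 0, 0],
    [0.02, 0, -0.03],
    [0.03, 0.02, -0.03],
    [0.03, 0.02, -0.02],
    [0.03, 0.02, 0],
    [0.03, 0.02, 0],
    [0, 0, 0],
  ],
  gripper=[-1, -1, -1, -1, -1, -1, -1, -1, -1, -1],
)

```text
time_s: 37.3
position: [0.3206, 0.0605, 0.2859]
tool_rot: [[-0.074, -0.997, 0.001], [-0.997, 0.074, -0.001], [0.001, -0.001, -1.0]]
ft_force: [-0.6, -1.1, -0.1]
grip_width: 0.0001
```

Run:
```python
from h import *
delta((.479,.151,.206))
s=cam("side");t=cam("top");crop(s,220,80,370,250,4,"f6.png");crop(t,90,220,250,340,5,"f6t.png");doorang(t)
q=np.array([[82,115],[293,130],[259,453],[42,437]])/4.+[90,220]
```

```text
t 37.3 pos [0.3206 0.0605 0.2859] yaw -94.25 zax [ 6.e-04 -9.e-04 -1.e+00] q [-10.4  -3.9  98.9  -0.   84.9  83.9] F [-0.62 -1.13 -0.11] w 0.0001
delta tool [-0.1021 -0.1512  0.0799]
door box [0.4531 0.2806] [0.029, 0.176, 0.029, 0.176] edge dir -1.8434970588771844
```

View pics/f6.png

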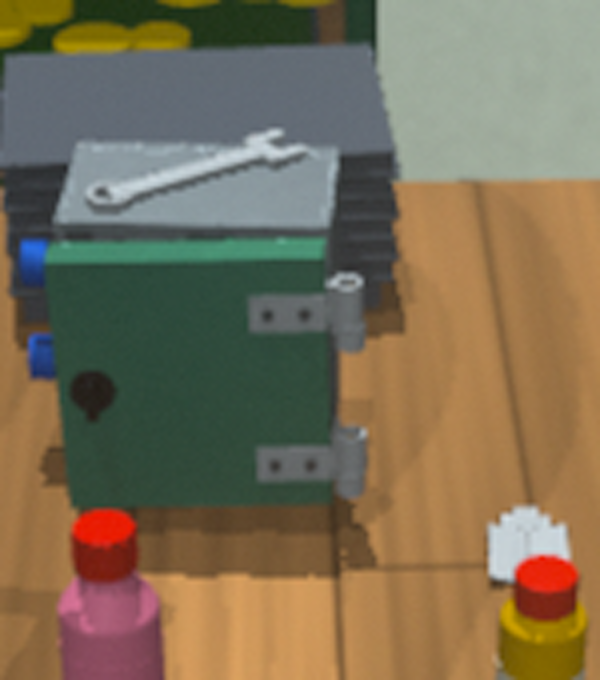

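View pics/f6t.png

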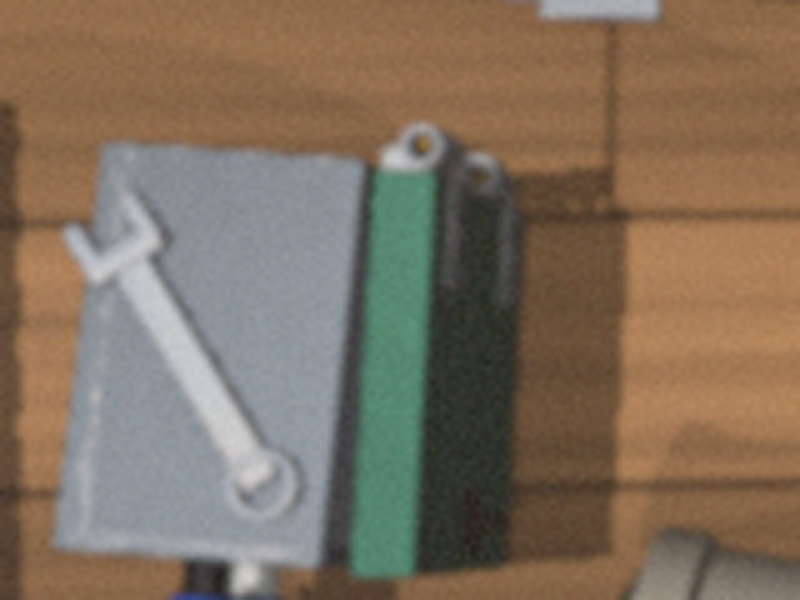

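Request:
jog_arm(
  dr=[
    [0, 0, 0],
    [0, 0, 0],
    [0, 0, 0],
    [0, 0, 0],
    [0, 0, 0],
    [0, 0, 0],
    [0, 0, 0],
    [0, 0, 0],
    [0, 0, 0],
    [0, 0, 0],
  ],
  slide=[
    [-0.02, -0.016, 0],
    [-0.03, -0.02, 0],
    [-0.03, -0.02, 0],
    [-0.03, -0.02, 0],
    [-0.03, -0.005, 0.02],
    [-0.02, 0, 0.03],
    [-0.01, 0, 0.03],
    [0, 0, 0],
    [0, 0, 0],
    [0, 0, 0],
  ],
  gripper=[-1, -1, -1, -1, -1, -1, -1, -1, -1, -1],
)

```text
time_s: 38.4
position: [0.4162, 0.2265, 0.2072]
tool_rot: [[-0.07, -0.998, 0.003], [-0.998, 0.07, 0.001], [-0.001, -0.002, -1.0]]
ft_force: [-0.0, -0.7, -0.7]
grip_width: 0.0002
```

Run:
```python
from h import *
delta((.4165,.2565,.2057));rel()
```

```text
t 38.4 pos [0.4162 0.2265 0.2072] yaw -94.02 zax [ 2.5e-03  5.0e-04 -1.0e+00] q [ 14.2  16.   89.5  -0.   74.4 108.2] F [-0.02 -0.67 -0.67] w 0.0002
delta tool [-0.0299  0.0018  0.0015]
pin-rel tool XY [0.0612 0.1384] door angle if aligned (open deg) 0.6800000000000068
```

Request:
jog_arm(
  dr=[
    [0, 0, 0],
    [0, 0, 0],
    [0, 0, 0],
    [0, 0, 0],
    [0, 0, 0],
    [0, 0, 0],
    [0, 0, 0],
    [0, 0, 0],
    [0, 0, 0],
    [0, 0, 0],
  ],
  slide=[
    [-0.01, 0.001, 0.001],
    [-0.01, 0.001, 0],
    [-0.007, 0, 0],
    [-0.003, 0, 0],
    [-0.0015, 0, 0],
    [-0.0015, 0, 0],
    [-0.0012, 0, 0],
    [-0.0012, 0, 0],
    [0, 0, 0],
    [0, 0, 0],
  ],
  gripper=[-1, -1, -1, -1, -1, -1, -1, -1, -1, -1],
)

```text
time_s: 39.4
position: [0.4159, 0.2619, 0.2047]
tool_rot: [[-0.07, -0.998, 0.0], [-0.998, 0.07, 0.0], [-0.0, -0.0, -1.0]]
ft_force: [-0.0, -0.1, 0.2]
grip_width: -0.0002
```

Run:
```python
from h import *
delta((.4165,.2565,.2057));rel()
```

```text
t 39.4 pos [0.4159 0.2619 0.2047] yaw -94.03 zax [ 1.e-04  0.e+00 -1.e+00] q [ 18.4  17.9  87.1  -0.   75.  112.4] F [-0.01 -0.11  0.18] w -0.0002
delta tool [ 0.0054 -0.0009 -0.001 ]
pin-rel tool XY [0.0261 0.1415] door angle if aligned (open deg) 0.6700000000000017
```

Request:
jog_arm(
  dr=[
    [0, 0, 0],
    [0, 0, 0],
    [0, 0, 0],
    [0, 0, 0],
    [0, 0, 0],
    [0, 0, 0],
    [0, 0, 0],
    [0, 0, 0],
    [0, 0, 0],
    [0, 0, 0],
  ],
  slide=[
    [0.003, 0, 0],
    [0.01, 0, 0],
    [0.02, 0, 0],
    [0.025, 0, 0],
    [0.02, 0, -0.03],
    [0.03, 0.02, -0.03],
    [0.03, 0.02, -0.02],
    [0.03, 0.02, 0],
    [0.03, 0.02, 0],
    [0, 0, 0],
  ],
  gripper=[-1, -1, -1, -1, -1, -1, -1, -1, -1, -1],
)

```text
time_s: 40.4
position: [0.3201, 0.068, 0.2849]
tool_rot: [[-0.074, -0.997, 0.001], [-0.997, 0.074, -0.001], [0.001, -0.001, -1.0]]
ft_force: [0.3, 0.2, 0.1]
grip_width: -0.0002
```

Run:
```python
from h import *
delta((.479,.151,.206))
s=cam("side");t=cam("top");cv2.imwrite("pics/s7.png",s[0]);crop(t,90,220,250,340,5,"f7t.png");doorang(t)
```

```text
t 40.4 pos [0.3201 0.068  0.2849] yaw -94.25 zax [ 6.e-04 -8.e-04 -1.e+00] q [-9.  -3.7 98.9 -0.  84.7 85.2] F [0.3  0.2  0.06] w -0.0002
delta tool [-0.0946 -0.1523  0.0789]
door box [0.4532 0.2834] [0.029, 0.176, 0.029, 0.176] edge dir -3.2765390499464853
```

View pics/s7.png

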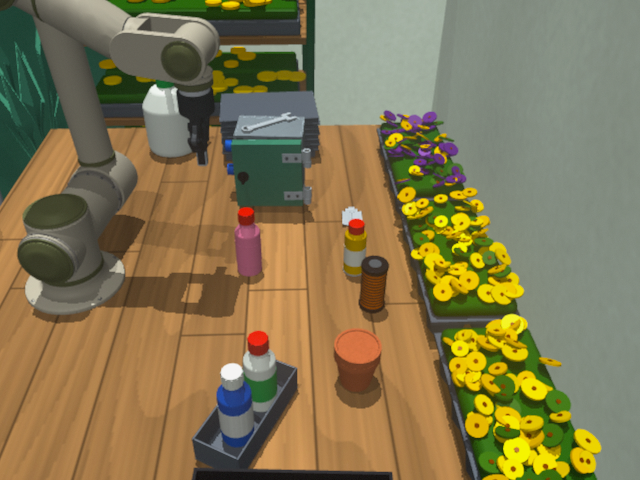

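View pics/f7t.png

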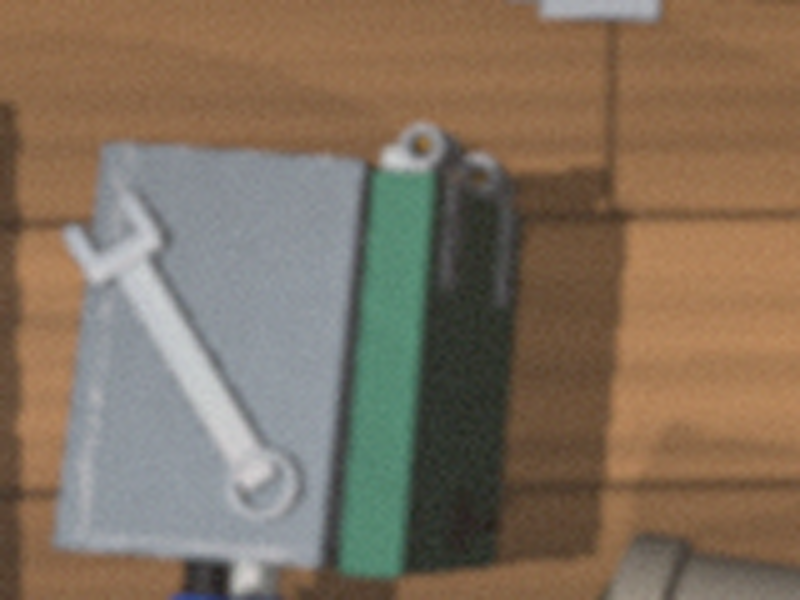

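Run:
```python
from h import *
s=cam("side");crop(s,288,125,328,205,8,"z.png");print(observe()["time_s"],observe()["ft_force"].round(2));print(env.close_job())
```

```text
40.55 [-0.68 -0.28 -0.72]
the job is handed in; nothing more can be done
None
```

View pics/z.png

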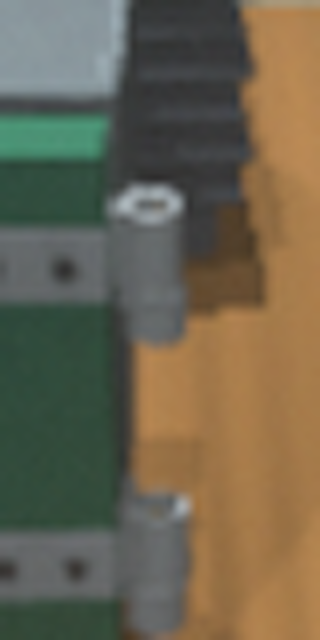

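The job is done and handed in at 40.6 s of the 72 s. No verdict was reported.

- **Bottle:** I took the white feed bottle by its cap, stood it upright in the tray beside the blue one, and let it go. In the last side picture it stands upright in the tray. I did not measure its final angle.
- **Door:** I lowered both sockets onto the pins until the pins took the weight, released the door, and pushed it shut.
- **Fully down:** In the last close-up both sockets sit flush on their shoulders, with the pins visible inside the tubes. This was judged by eye. The upper socket shifted by about half a pixel when I let go, which is within its play on the pin.
- **Shut:** The first push left the door about 2 to 2.8° open, so I pushed once more. My readings of the remaining angle disagree: about 1.2° from the colour mask, and about 0.5° from the edges read by eye. Both are inside the 4° limit.
- **Everything else:** The last side picture shows the other items standing where they were, and the arm clear of everything. I did not measure their positions again.

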